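Clamp an offcut square in a twin-screw jig

ROBOT

A 6-joint arm with a two-finger parallel gripper is mounted at the origin on a cart in front of the work surface, level with it; the furniture and walls round the work are solid. World frame = base frame: x ahead of the robot, y to its left, z up, the work surface at z = 0. Lengths are in m, angles in rad, forces in N, time in s.
With the tool pointing down it reaches from about 0.275 to 1 m from the base axis. Payload 8.4 kg.
Tool frame: the origin (TCP) lies where the fingers leave the gripper's body, on its centre line; the fingertips stand 73 mm ahead of it and the grasp point (between the pads) lies 54 mm ahead of it; z points along the fingers, y is the direction in which the jaws open and shut (so a half turn about z gives the same grasp; the last joint's range is limited). The gripper opens to 85 mm and grips with 20 to 120 N. Pads are 22 mm wide; open, the fingers measure 114 mm over their backs; the gripper's body (76 mm by 85 mm) begins 54 mm behind the grasp point. The pads swing forward as they close: fully open they stand 13 mm farther back than shut.
Start: joints at [-1.311, 0.353, 1.633, -0, 1.155, -0.002], TCP at [0.162, -0.604, 0.304] pointing down, gripper open.
Joint ranges: [-2.63, 2.63], [-0.92, 2.1], [0.06, 2.66], [-1.3, 4.44], [0, 2.69], [-3.02, 3.02]. Speed limits (rad/s): [2.22, 2.22, 2.79, 3.14, 3.14, 3.14].

INTERFACE

Orientations are given as a rotation vector (axis times angle).
In Python, from plant import env gives the robot as it stands.
- The arm moves only by the tool drive_tool, never from a script. Its argument "rows" is a list that holds one entry, the list of rows, each a list of 7 numbers: the shift along the world's x, y, z each as a share of 2.5 cm, from -1 to 1, then the turn, a rotation vector about the world's x, y, z each as a share of 8 degrees, from -1 to 1, then the finger opening in mm, from 0 to 85.4. In form: [[[x, y, z, wx, wy, wz, jaw], ...]]. A call has 1 to 12 rows; each row shifts and turns the commanded pose from where the row before left it; what a row does not reach is not made up. A row lasts 1/10 s, in which the tool goes at most 50 mm and 8.59 degrees, less where a joint would pass 70% of its speed; a pose out of reach is approached as far as the arm can. A call with a number of a shift or a turn outside -1 to 1 is refused whole. A call with a gripper value outside its range is refused whole. The fingers move at their own pace and stop on an object; "force" is the grip in N (left out, the last holds). Time passes only in rows, so rows that do not move let the fingers close. It gives the time, the measured TCP pose, the force and the opening at its end, in the units of the state.
- env.read_state(): the state, without advancing time (a new reading comes with each control period).
- env.snapshot(name): name is "side" or "top"; returns a dict with "color" (480x640x3 uint8, red, green, blue), "camera_matrix" (3x3 intrinsics, pixels), "origin" and "attitude" of the camera in the world. Camera axes: x right, y down, z forward; pixel columns grow to the right and rows downward; lengths in m; the calibration is good to about 2 mm. A picture is of the moment at which its call begins. There is no depth.
- env.close_job(): hands the job in, once; it reports no verdict.
The state is a dict: "time": time; "qpos": joint angles; "qd": joint speeds; "joint_efforts": joint torques, N m; "tcp_pos": TCP position; "tool_rot": TCP orientation; "wrist_force": force on the tool from outside, world axes, zero at the start; "ft_torque": the same for the moment, N m; "grip_width": opening from 0.0 (shut) to 1.0 (fully open).
Only numpy, scipy, OpenCV 4.12 (cv2) and the standard library are available. Lean on these libraries where they do the work, as an engineer would, in place of code of your own. Each camera call takes 0.05 s, during which the arm holds its last target.

TASK

Push the wooden offcut back along the jig's base until its long face sits flat against the steel fence, then clamp it there: wind the bar down by turning the two knobs clockwise alternately, in small steps, so that neither end of the bar gets more than about 6 mm ahead of the other. Finish with the bar level and holding the offcut firmly, with about 60 N, never over 120 N, and leave the things standing around alone.

Things in the scene. Friction and masses are not known exactly. Their poses are not given: they have to be found in the camera images.
- jig: fixed clamping jig: plywood base 180 x 320 mm, 15 mm thick. Origin on the bench surface midway between its two upright screws (x = 0, y = +-120); x to the rear, y left, z up. A dark wooden bar (36 deep, 280 long, 26 high) spans the screws, a rubber pad under its middle; the offcut slides in below. The steel fence, 120 mm wide, has its front face at x = +19, its top 37 above the bench
- offcut: loose pale wooden block, 62 mm deep (its x), 130 mm long (its y), 38 mm high, 0.11 to 0.23 kg; origin at the centre of its underside. It lies on the jig's base, 15 mm above the bench, long side across (yaw as the jig's +-0.12 rad), in front of the fence and partly under the bar; fully home its centre is at x = -12 in the jig's frame
- grip_left (a point): centre of left (+y) knob's wing: black bar 50 mm long (point x), 13 thick (point y: pinch it so, from above), 28 high, on the screw's axis, over a 30 mm wide hub; wing underside 19 mm above the wooden bar. Clockwise from above lowers knob and bar end 4 mm per rad; anticlockwise raises them. Free it takes 0.25 N m (dry friction); each newton the screw presses with adds 0.004 N m. It stays as left
- grip_right (a point): the same for the right (-y) knob
- bar_end_left (a point): point on top of the bar, on the axis of the left screw (in line with the knob)
- bar_end_right (a point): point on top of the bar, on the axis of the right screw, 240 mm from the left one
- bar: the wooden clamping bar, level at the start; origin on the left screw's axis at mid-height, y along it, z up. Its rubber pad (30 x 90 mm, centred between the screws) has its face 19 to 26 mm below the bar's mid-height (worn: not known exactly, so contact must be felt as the knobs stiffen). Past contact the pad yields 1 mm per 35 N of total clamping force, which the screws share
- screw_tin: bystander: grey ribbed tin, 74 mm wide, 82 mm high, origin under its centre
- glue_bottle: bystander: glue bottle, 43 x 64 mm, 197 mm high, origin under its centre
- sanding_block: bystander: sanding block, 62 x 102 mm, 30 mm high, origin under its centre
Mind the look-alikes: they are no part of the job. What is shaped like the offcut but pink or turquoise is not meant.

How it is judged:
By the outcome, as a careful person would: the job done as asked, in the order asked, and still so for the second after the job is handed in, with the robot touching nothing.
It also fails if it takes over 72 s, if anything falls off the work surface, if the arm or the gripper's body presses on something with over 40 N, if the wrist force passes 120 N, or if a joint passes its speed limit or range.

## Working session

There is one attempt and no reset: what is moved stays moved. The work goes in short steps, Python scripts to look and compute and a tool call to move; the robot and the scene stay as the last step left them, time stands still between calls to the robot, and variables do not carry over. Pictures are saved under pics/ and viewed, and the job is handed in when it is done.

Besides the shell and the picture viewer there is one more tool, called after "Emit:" in YAML: its name, and indented under it one key for each argument. drive_tool: Moves the arm, as the interface text tells. Shift numbers are shares of 2.5 cm and turn numbers shares of 8 degrees, none past 1 either way. Its arguments: {"type":"object","properties":{"rows":{"type":"array"},"force":{"type":"number"}},"required":["rows"]}

```bash
ls; mkdir -p pics; python3 - <<'E'
from plant import env
import cv2,numpy as np
for n in("side","top"):
    s=env.snapshot(n); cv2.imwrite(f"pics/{n}0.png",s["color"][:,:,::-1]); print(n,s["camera_matrix"],s["origin"],s["attitude"])
print(env.read_state())
E
```

```text
pics
side [[523.41657432   0.         321.15646192]
 [  0.         523.41657432 241.17519361]
 [  0.           0.           1.        ]] [0.18696058 1.33801743 0.64064915] [-0.39824826  2.41504444 -1.68740092]
top [[569.06154597   0.         317.47189458]
 [  0.         569.06154597 235.58906062]
 [  0.           0.           1.        ]] [ 5.01067669e-01 -4.03784513e-04  1.52076721e+00] [-2.16458211  2.19349204 -0.07160751]
{'time': 0.1, 'qpos': array([-1.31137328e+00,  3.53572136e-01,  1.63409431e+00,  1.41093945e-05,
        1.15520642e+00, -2.43778163e-03]), 'qd': array([-0.00084937, -0.00115465, -0.00218158, -0.00063821,  0.00030869,
        0.00044888]), 'joint_efforts': array([-7.07570484e-05, -6.06357336e+01, -3.42819536e+01,  1.25958209e-06,
        3.98010961e-03,  4.78414833e-06]), 'tcp_pos': array([ 0.16168801, -0.60335398,  0.30322613]), 'tool_rot': array([-3.11344402e+00, -4.09980953e-01,  2.37483426e-04]), 'wrist_force': array([ 0.08480142,  0.43045354, -0.49771918]), 'ft_torque': array([-0.02168128,  0.01446099, -0.01629203]), 'grip_width': 1.0012455986536726}
```

View pics/side0.png

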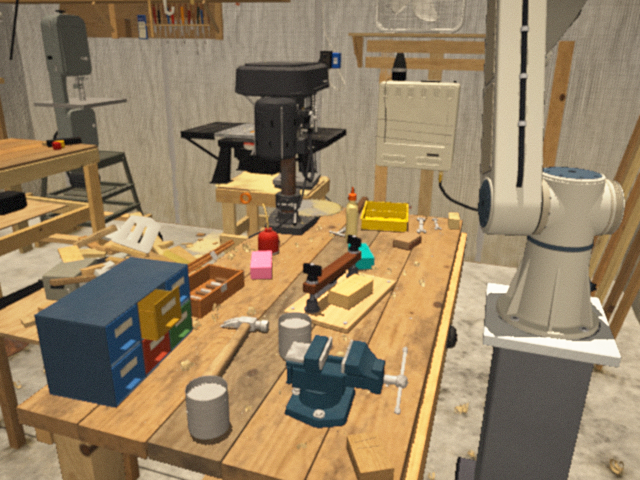

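View pics/top0.png

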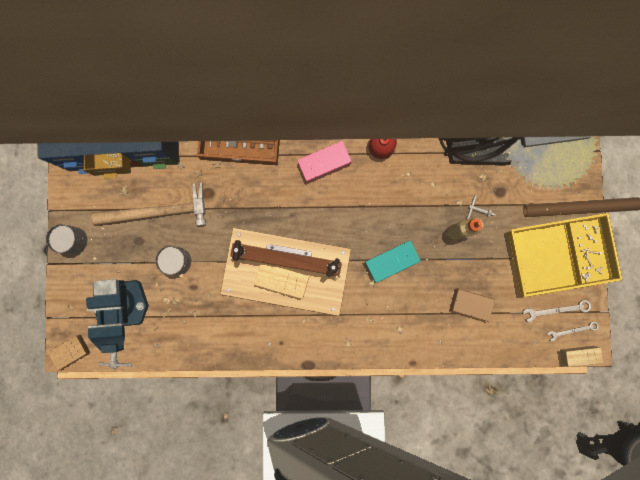

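```bash
cat > h.py <<'E'
import numpy as np,cv2
from scipy.spatial.transform import Rotation as R
from plant import env
def ray(s,u,v):
    K=s["camera_matrix"];d=np.linalg.inv(K)@np.array([u,v,1.]);return np.array(s["origin"]),R.from_rotvec(s["attitude"]).as_matrix()@d
def onz(s,u,v,z):
    o,d=ray(s,u,v);return o+d*(z-o[2])/d[2]
def proj(s,p):
    c=R.from_rotvec(s["attitude"]).as_matrix().T@(np.array(p)-np.array(s["origin"]));q=s["camera_matrix"]@c;return q[:2]/q[2]
def tri(s1,p1,s2,p2):
    o1,d1=ray(s1,*p1);o2,d2=ray(s2,*p2)
    t=np.linalg.lstsq(np.c_[d1,-d2],o2-o1,rcond=None)[0]
    a=o1+d1*t[0];b=o2+d2*t[1];return (a+b)/2,np.linalg.norm(a-b)
def crop(s,fn,x0,y0,x1,y1,k):
    c=s["color"][y0:y1,x0:x1,::-1];cv2.imwrite(fn,cv2.resize(c,None,fx=k,fy=k,interpolation=cv2.INTER_CUBIC))
E
python3 - <<'E'
from h import *
s=env.snapshot("top");crop(s,"pics/t1.png",215,220,355,320,5)
s=env.snapshot("side");crop(s,"pics/s1.png",280,225,410,335,5)
E
```

```text
(no output)
```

View pics/t1.png

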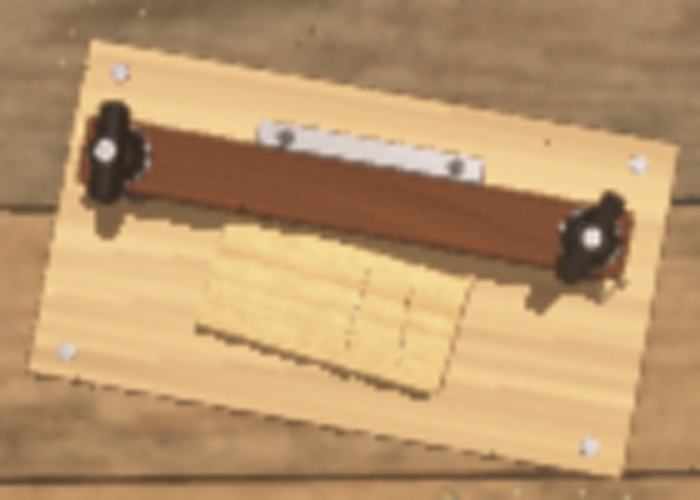

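View pics/s1.png

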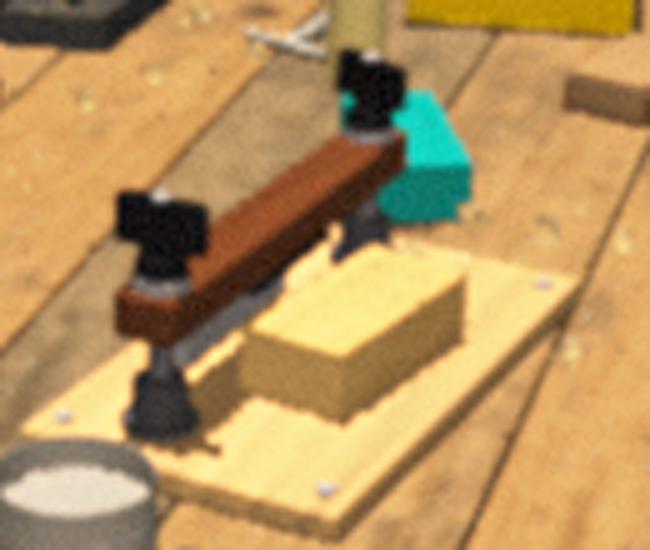

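```bash
python3 - <<'E'
from h import *
t=env.snapshot("top");s=env.snapshot("side")
T=lambda a,b:((a+.5)/5-.5+215,(b+.5)/5-.5+220)
S=lambda a,b:((a+.5)/5-.5+280,(b+.5)/5-.5+225)
c=[onz(t,*T(*p),.015) for p in[(90,40),(678,147),(622,475),(30,372)]]
print(np.round(c,4));c=np.array(c)
print([np.linalg.norm(c[i]-c[i-1]) for i in range(4)])
cen=c.mean(0)
l=tri(t,T(105,150),s,S(160,193));r=tri(t,T(592,238),s,S(372,55));print(l,r,np.linalg.norm(l[0]-r[0]))
d=(l[0]-r[0]);yaw=np.arctan2(-d[0],d[1]);print("yaw screws",yaw, "base", [np.arctan2(-(a-b)[0],(a-b)[1]) for a,b in((c[0],c[1]),(c[3],c[2]))])
o=[onz(t,*T(*p),.053) for p in[(197,325),(430,393),(473,277)]];print(np.round(o,4))
e=o[0]-o[1];print("off yaw",np.arctan2(-e[0],e[1]),np.linalg.norm(e),np.linalg.norm(o[1]-o[2]))
m=(l[0]+r[0])/2;print("mid",m,"basecen",cen)
u=np.array([np.cos(yaw),np.sin(yaw)]);v=np.array([-u[1],u[0]])
for p in list(o)+list(c): print(np.round([(p-m)[:2]@u,(p-m)[:2]@v],4))
# bystander
for n,uv,z in[("tin",(172,260),.082),("bottletop",(476,226),.197)]:print(n,onz(t,*uv,z))
# wing ends
for a,b in[((113,105),(103,200)),((612,197),(568,278))]:
    A=onz(t,*T(*a),l[0][2]-.003);B=onz(t,*T(*b),l[0][2]-.003);print("wing",A,B,np.linalg.norm(A-B),np.degrees(np.arctan2((A-B)[1],(A-B)[0])),(A+B)/2)
E
```

```text
[[ 0.6381  0.2378  0.015 ]
 [ 0.5769 -0.0739  0.015 ]
 [ 0.405  -0.0415  0.015 ]
 [ 0.4627  0.2698  0.015 ]]
[np.float64(0.17827945287149902), np.float64(0.31760663479357326), np.float64(0.17499945817702361), np.float64(0.3166321122938122)]
(array([0.57315174, 0.21050088, 0.14281087]), np.float64(0.0007981569964937447)) (array([ 0.5273796 , -0.02524625,  0.14192389]), np.float64(0.0007076768393764833)) 0.2401511653813997
yaw screws -0.19177178512834547 base [np.float64(-0.19378991371941595), np.float64(-0.183463250297591)]
[[0.4867 0.1769 0.053 ]
 [0.4504 0.0574 0.053 ]
 [0.5095 0.0346 0.053 ]]
off yaw -0.2948633340757103 0.12493801545065304 0.06334016756124125
mid [0.55026567 0.09262732 0.14236738] basecen [0.52068369 0.09805434 0.015     ]
[-0.0785  0.0706]
[-0.0914 -0.0537]
[-0.029  -0.0647]
[0.0586 0.1592]
[ 0.0579 -0.1584]
[-0.1171 -0.1594]
[-0.1197  0.1572]
tin [0.55171882 0.38108083 0.082     ]
bottletop [ 0.61747649 -0.35880369  0.197     ]
wing [0.59481221 0.20689062 0.13981087] [0.54862136 0.21186613 0.13981087] 0.046458046969760435 -6.1479875386998435 [0.57171679 0.20937837 0.13981087]
wing [ 0.54680735 -0.03536386  0.13981087] [ 0.50789155 -0.01346407  0.13981087] 0.044654674542750294 -29.36854373010158 [ 0.52734945 -0.02441397  0.13981087]
```

```bash
cat >> h.py <<'E'
M=np.array([.5503,.0926]);PSI=-.191
U=np.array([np.cos(PSI),np.sin(PSI),0]);V=np.array([-U[1],U[0],0]);Z=np.array([0,0,1.])
def W(x,y,z): return np.r_[M,0]+U*x+V*y+Z*z
def ori(yang,tilt=0):  # y axis angle deg (world), tilt: fingers lean toward U (deg)
    a=np.radians(yang);y=np.array([np.cos(a),np.sin(a),0]);z=-Z;x=np.cross(y,z)
    return R.from_rotvec(-np.radians(tilt)*V)*R.from_matrix(np.c_[x,y,z])
def st():
    s=env.read_state();r=R.from_rotvec(s["tool_rot"]);y=r.as_matrix()[:,1]
    print("t %.2f"%s["time"],"tcp",np.round(s["tcp_pos"],4),"yang %.1f"%np.degrees(np.arctan2(y[1],y[0])),"zax",np.round(r.as_matrix()[:,2],3),"F",np.round(s["wrist_force"],2),"T",np.round(s["ft_torque"],3),"g",round(s["grip_width"]*85.4,1),"q",np.round(s["qpos"],2));return s
def delta(p,r=None):
    s=st();d=np.array(p)-s["tcp_pos"];print("target",np.round(p,4),"shift units",np.round(d/.025,2))
    if r is not None:
        print("turn units",np.round(np.degrees((r*R.from_rotvec(s["tool_rot"]).inv()).as_rotvec())/8,2))
E
python3 - <<'E'
from h import *
delta(W(-.1585,.005,.304),ori(90+np.degrees(PSI)))
print((ori(79,24)).as_matrix()[:,2], "tilt turn units",-3*V)
E
```

```text
t 0.30 tcp [ 0.1617 -0.6036  0.3037] yang -75.0 zax [-0.  0. -1.] F [-0.14 -0.64  0.26] T [-0.047 -0.024  0.018] g 85.2 q [-1.31  0.35  1.63 -0.    1.16 -0.  ]
target [0.3956 0.1276 0.304 ] shift units [9.360e+00 2.925e+01 1.000e-02]
turn units [ 0.   -0.   19.26]
[ 0.39934009 -0.07721521 -0.91354546] tilt turn units [-0.56952241 -2.94544466 -0.        ]
```

Emit:
drive_tool:
  rows:
    - [[0.31, 0.97, 0, 0, 0, 0.64, 45], [0.31, 0.97, 0, 0, 0, 0.64, 45], [0.31, 0.97, 0, 0, 0, 0.64, 45], [0.31, 0.97, 0, 0, 0, 0.64, 45], [0.31, 0.97, 0, 0, 0, 0.64, 45], [0.31, 0.97, 0, 0, 0, 0.64, 45], [0.31, 0.97, 0, 0, 0, 0.64, 45], [0.31, 0.97, 0, 0, 0, 0.64, 45], [0.31, 0.97, 0, 0, 0, 0.64, 45], [0.31, 0.97, 0, 0, 0, 0.64, 45], [0.31, 0.97, 0, 0, 0, 0.64, 45], [0.31, 0.97, 0, 0, 0, 0.64, 45]]

```text
time: 1.5
tcp_pos: [0.2549, -0.3117, 0.304]
tool_rot: [2.465, 1.948, 0.0]
wrist_force: [0.9, 0.5, 0.2]
grip_width: 0.529
```

Emit:
drive_tool:
  rows:
    - [[0.31, 0.97, 0, 0, 0, 0.64, 45], [0.31, 0.97, 0, 0, 0, 0.64, 45], [0.31, 0.97, 0, 0, 0, 0.64, 45], [0.31, 0.97, 0, 0, 0, 0.64, 45], [0.31, 0.97, 0, 0, 0, 0.64, 45], [0.31, 0.97, 0, 0, 0, 0.64, 45], [0.31, 0.97, 0, 0, 0, 0.64, 45], [0.31, 0.97, 0, 0, 0, 0.64, 45], [0.31, 0.97, 0, 0, 0, 0.64, 45], [0.31, 0.97, 0, 0, 0, 0.64, 45], [0.31, 0.97, 0, 0, 0, 0.64, 45], [0.31, 0.97, 0, 0, 0, 0.64, 45]]

```text
time: 2.7
tcp_pos: [0.3479, -0.0206, 0.3041]
tool_rot: [1.123, 2.933, 0.0]
wrist_force: [-0.0, -0.8, 0.8]
grip_width: 0.526
```

Emit:
drive_tool:
  rows:
    - [[0.32, 0.97, 0, 0, 0, 0.65, 45], [0.32, 0.97, 0, 0, 0, 0.65, 45], [0.32, 0.97, 0, 0, 0, 0.65, 45], [0.32, 0.97, 0, 0, 0, 0.65, 45], [0.32, 0.97, 0, 0, 0, 0.65, 45], [0.32, 0.97, 0, 0, 0, 0.65, 45], [0, 0, -0.8, -0.19, -0.98, 0, 45], [0, 0, -0.9, -0.19, -0.98, 0, 45], [0, 0, -0.9, -0.19, -0.98, 0, 45], [0, 0, -0.9, 0, 0, 0, 45], [0, 0, -0.9, 0, 0, 0, 45], [0, 0, 0, 0, 0, 0, 45]]

```text
time: 3.9
tcp_pos: [0.3951, 0.1214, 0.1967]
tool_rot: [0.267, 2.746, -0.066]
wrist_force: [-0.0, -0.1, -0.8]
grip_width: 0.527
```

```bash
python3 - <<'E'
from h import *
delta(W(-.1585,.005,.0905),ori(90+np.degrees(PSI),24))
s=env.snapshot("side");crop(s,"pics/s2.png",280,205,440,335,5)
E
```

```text
t 3.90 tcp [0.3951 0.1214 0.1967] yang 78.8 zax [ 0.367 -0.082 -0.927] F [-0.03 -0.06 -0.84] T [0.004 0.124 0.021] g 45.0 q [ 0.45  0.09  2.34 -0.55  0.46 -0.47]
target [0.3956 0.1276 0.0905] shift units [ 0.02  0.25 -4.25]
turn units [ 0.02 -0.25  0.03]
```

View pics/s2.png

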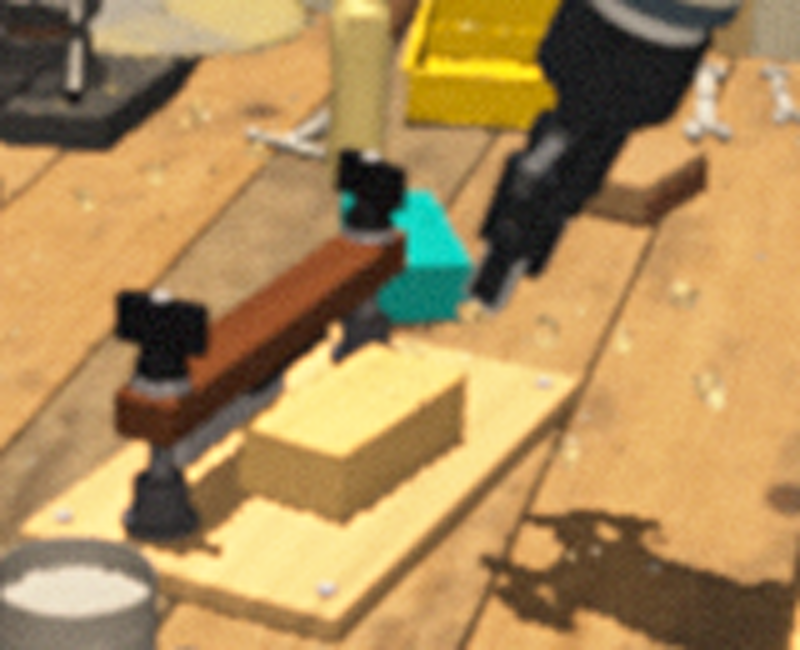

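Emit:
drive_tool:
  rows:
    - [[0, 0.25, -0.7, 0.02, -0.25, 0.03, 45], [0, 0, -0.8, 0, 0, 0, 45], [0, 0, -0.8, 0, 0, 0, 45], [0, 0, -0.7, 0, 0, 0, 45], [0, 0, -0.7, 0, 0, 0, 45], [0, 0, -0.3, 0, 0, 0, 45], [0, 0, 0, 0, 0, 0, 45]]

```text
time: 4.65
tcp_pos: [0.4001, 0.1303, 0.1061]
tool_rot: [0.258, 2.715, -0.058]
wrist_force: [-0.4, -0.1, 0.2]
grip_width: 0.527
```

```bash
python3 - <<'E'
from h import *
delta(W(-.1585,.005,.0905),ori(90+np.degrees(PSI),24))
s=env.snapshot("side");crop(s,"pics/s3.png",280,205,440,335,5)
E
```

```text
t 4.65 tcp [0.4001 0.1303 0.1061] yang 79.1 zax [ 0.396 -0.079 -0.915] F [-0.37 -0.1   0.23] T [ 0.015  0.167 -0.031] g 45.0 q [ 0.47  0.34  2.4  -1.29  0.26  0.33]
target [0.3956 0.1276 0.0905] shift units [-0.18 -0.11 -0.62]
turn units [ 0.01 -0.02 -0.01]
```

View pics/s3.png

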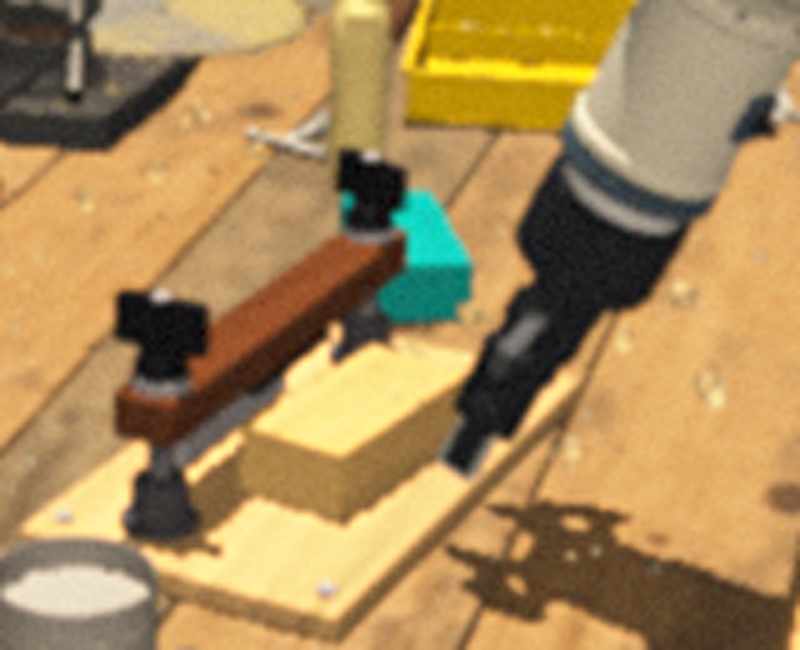

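Emit:
drive_tool:
  rows:
    - [[0.4, -0.08, 0, 0.1, 0.5, 0, 45], [0.4, -0.08, 0, 0.1, 0.48, 0, 45], [0, 0, 0, 0, 0, 0, 45]]

```text
time: 5.0
tcp_pos: [0.4102, 0.1256, 0.1065]
tool_rot: [0.272, 2.781, -0.063]
wrist_force: [0.4, 0.4, -0.1]
grip_width: 0.528
```

```bash
python3 - <<'E'
from h import *
delta(W(-.130,.005,.095),ori(90+np.degrees(PSI),16))
E
```

```text
t 5.00 tcp [0.4102 0.1256 0.1065] yang 78.7 zax [ 0.333 -0.077 -0.94 ] F [ 0.4   0.41 -0.13] T [ 0.002  0.167 -0.034] g 45.1 q [ 0.42  0.34  2.35 -0.89  0.27 -0.11]
target [0.4236 0.1222 0.095 ] shift units [ 0.54 -0.14 -0.46]
turn units [0.17 0.47 0.04]
```

Emit:
drive_tool:
  rows:
    - [[0.27, -0.07, 0, 0.08, 0.24, 0, 45], [0.27, -0.07, -0.2, 0.08, 0.24, 0, 45], [0, 0, -0.25, 0, 0, 0, 45], [0, 0, 0, 0, 0, 0, 45]]

```text
time: 5.4
tcp_pos: [0.4219, 0.1213, 0.0939]
tool_rot: [0.282, 2.851, -0.046]
wrist_force: [-0.7, -0.5, -0.6]
grip_width: 0.526
```

```bash
python3 - <<'E'
from h import *
delta(W(-.130,.005,.095),ori(90+np.degrees(PSI),16))
s=env.snapshot("side");crop(s,"pics/s4.png",280,205,440,335,5)
E
```

```text
t 5.40 tcp [0.4219 0.1213 0.0939] yang 78.7 zax [ 0.268 -0.058 -0.962] F [-0.7  -0.52 -0.59] T [ 0.059  0.148 -0.039] g 44.9 q [ 0.37  0.38  2.31 -0.6   0.27 -0.44]
target [0.4236 0.1222 0.095 ] shift units [0.07 0.03 0.04]
turn units [ 0.03 -0.02  0.05]
```

View pics/s4.png

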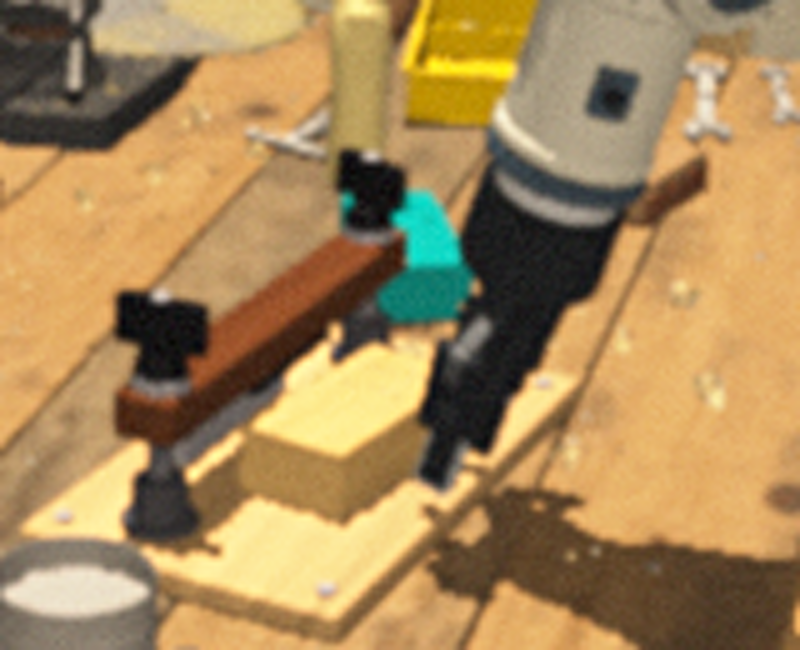

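Emit:
drive_tool:
  rows:
    - [[0.24, -0.045, 0, 0, 0, 0.05, 45], [0.24, -0.045, 0.04, 0, 0, 0, 45], [0.24, -0.045, 0, 0, 0, 0, 45], [0.24, -0.045, 0, 0, 0, 0, 45], [0.24, -0.045, 0, 0, 0, 0, 45], [0.24, -0.045, 0, 0, 0, 0, 45], [0.24, -0.045, 0, 0, 0, 0, 45], [0, 0, 0, 0, 0, 0, 45]]

```text
time: 6.25
tcp_pos: [0.4648, 0.1139, 0.0947]
tool_rot: [0.273, 2.853, -0.042]
wrist_force: [0.5, 0.4, -0.3]
grip_width: 0.526
```

```bash
python3 - <<'E'
from h import *
delta(W(-.073,.005,.095),ori(90+np.degrees(PSI),16))
s=env.snapshot("side");crop(s,"pics/s5.png",280,205,440,335,5)
E
```

```text
t 6.25 tcp [0.4648 0.1139 0.0947] yang 79.0 zax [ 0.268 -0.054 -0.962] F [ 0.53  0.43 -0.3 ] T [-0.034  0.131 -0.038] g 44.9 q [ 0.31  0.41  2.23 -0.48  0.29 -0.62]
target [0.4796 0.1114 0.095 ] shift units [ 0.59 -0.1   0.01]
turn units [ 0.02 -0.02  0.  ]
```

View pics/s5.png

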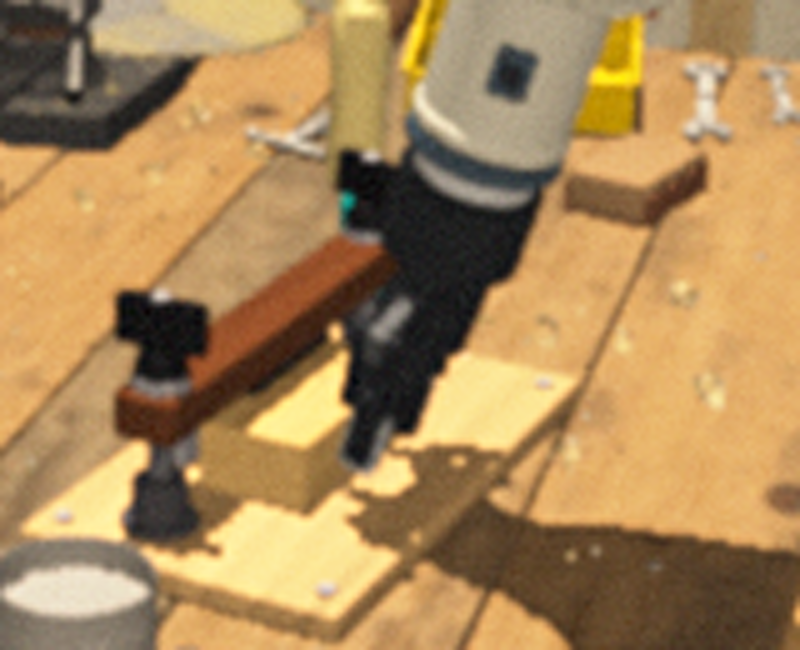

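Emit:
drive_tool:
  rows:
    - [[0.12, -0.022, 0, 0, 0, 0, 45], [0.12, -0.022, 0, 0, 0, 0, 45], [0.12, -0.022, 0, 0, 0, 0, 45], [0.08, -0.015, 0, 0, 0, 0, 45], [0.06, -0.012, 0, 0, 0, 0, 45], [0, 0, 0, 0, 0, 0, 45]]

```text
time: 6.9
tcp_pos: [0.4765, 0.1116, 0.0946]
tool_rot: [0.273, 2.854, -0.042]
wrist_force: [-0.1, 0.2, -0.5]
grip_width: 0.527
```

Emit:
drive_tool:
  rows:
    - [[0.06, -0.012, 0, 0, 0, 0, 45], [0, 0, 0, 0, 0, 0, 45]]

```text
time: 7.1
tcp_pos: [0.4778, 0.1113, 0.0947]
tool_rot: [0.272, 2.854, -0.043]
wrist_force: [-1.4, -0.5, 0.7]
grip_width: 0.526
```

```bash
python3 - <<'E'
from h import *
delta(W(-.073,.005,.095),ori(90+np.degrees(PSI),16))
s=env.snapshot("side");crop(s,"pics/s6.png",280,205,440,335,5)
E
```

```text
t 7.10 tcp [0.4778 0.1113 0.0947] yang 79.1 zax [ 0.267 -0.055 -0.962] F [-1.43 -0.46  0.7 ] T [0.05  0.198 0.008] g 44.9 q [ 0.3   0.42  2.21 -0.45  0.3  -0.66]
target [0.4796 0.1114 0.095 ] shift units [0.07 0.   0.01]
turn units [ 0.02 -0.03 -0.  ]
```

View pics/s6.png

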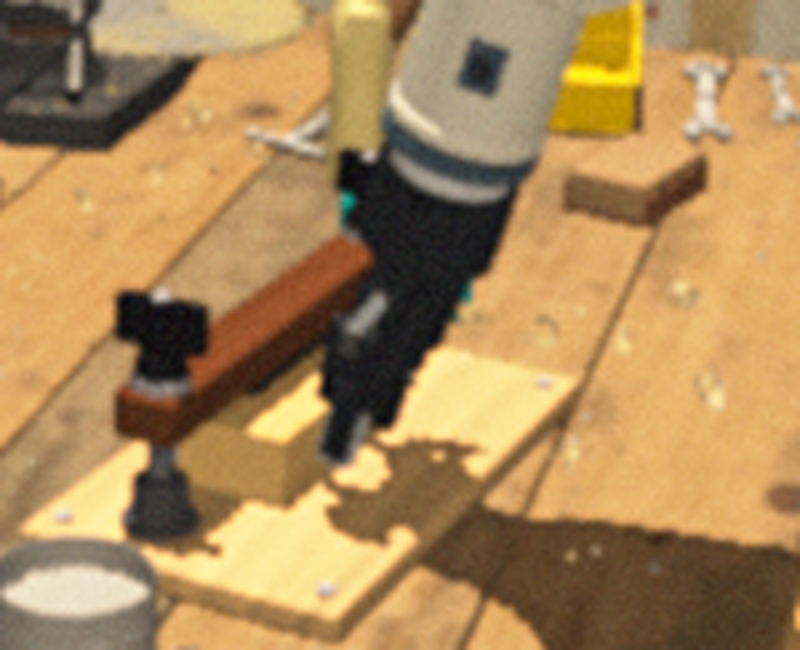

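Emit:
drive_tool:
  rows:
    - [[0.06, -0.012, 0, 0, 0, 0, 45], [0.06, -0.012, 0, 0, 0, 0, 45], [0, 0, 0, 0, 0, 0, 45]]

```text
time: 7.45
tcp_pos: [0.4806, 0.1106, 0.0946]
tool_rot: [0.273, 2.854, -0.043]
wrist_force: [-3.0, -0.2, 1.2]
grip_width: 0.525
```

Emit:
drive_tool:
  rows:
    - [[0.06, -0.012, 0, 0, 0, 0, 45], [0, 0, 0, 0, 0, 0, 45]]

```text
time: 7.65
tcp_pos: [0.4809, 0.1103, 0.0943]
tool_rot: [0.273, 2.856, -0.044]
wrist_force: [-9.4, 3.7, 6.3]
grip_width: 0.524
```

Emit:
drive_tool:
  rows:
    - [[0.06, -0.012, 0, 0, 0, 0, 45], [0, 0, 0, 0, 0, 0, 45]]

```text
time: 7.85
tcp_pos: [0.4811, 0.1098, 0.0939]
tool_rot: [0.273, 2.858, -0.045]
wrist_force: [-14.7, 6.9, 8.3]
grip_width: 0.526
```

Emit:
drive_tool:
  rows:
    - [[-0.3, 0.055, 0, 0, 0, 0, 45], [-0.6, 0.11, 0.1, 0, 0, 0, 45], [-0.6, 0.11, 0.8, 0.09, 0.5, 0, 45], [-0.3, 0, 1, 0.1, 0.5, 0, 45], [0, 0, 1, 0.1, 0.49, 0, 45], [0, 0, 1, 0.1, 0.49, 0, 45], [0, 0, 1, 0, 0, 0, 45], [0, 0.4, 1, 0, 0, 0, 45], [0, 0, 0, 0, 0, 0, 45]]

```text
time: 8.75
tcp_pos: [0.4408, 0.1278, 0.2452]
tool_rot: [0.298, 3.127, 0.001]
wrist_force: [0.7, -1.0, 0.1]
grip_width: 0.521
```

```bash
python3 - <<'E'
from h import *
st()
t=env.snapshot("top");crop(t,"pics/t7.png",215,220,355,320,5)
s=env.snapshot("side");crop(s,"pics/s7.png",290,225,400,325,6)
E
```

```text
t 8.75 tcp [0.4408 0.1278 0.2452] yang 79.1 zax [ 0.     0.001 -1.   ] F [ 0.71 -1.    0.14] T [ 0.026 -0.045 -0.013] g 44.5 q [ 0.28  0.17  2.04  0.    0.94 -1.1 ]
```

View pics/t7.png

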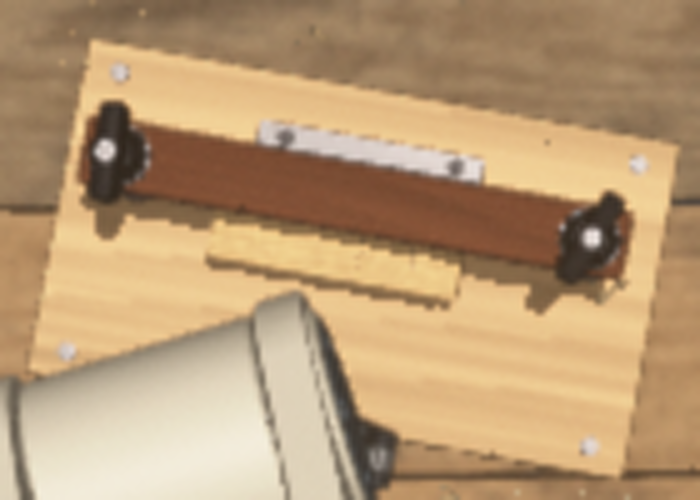

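View pics/s7.png

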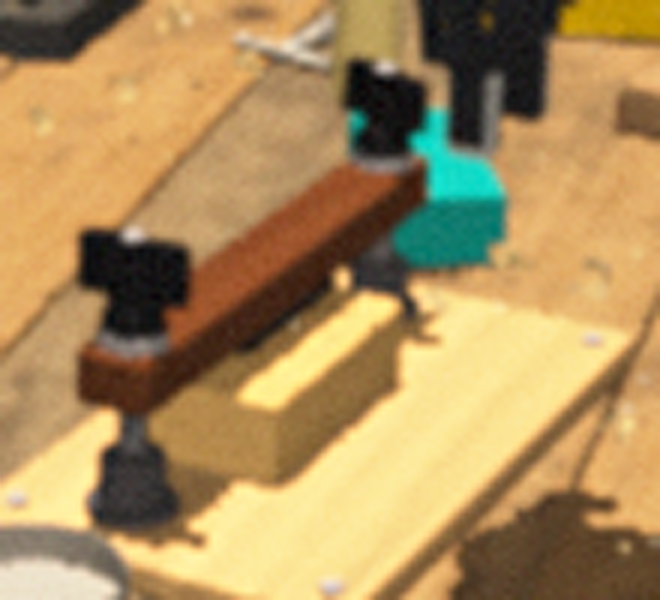

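```bash
python3 - <<'E'
from h import *
t=env.snapshot("top");s=env.snapshot("side")
T=lambda a,b:((a+.5)/5-.5+215,(b+.5)/5-.5+220)
S=lambda a,b:((a+.5)/6-.5+290,(b+.5)/6-.5+225)
J=lambda p:np.round([(p-np.r_[M,0])@U,(p-np.r_[M,0])@V,p[2]],4)
for p in[(207,253),(450,297),(460,265)]:print("off top z.053",J(onz(t,*T(*p),.053)))
for p in[(207,263),(445,305)]:print("  ",J(onz(t,*T(*p),.053)))
for h in (.088,.092,.096):
  print(h,[J(onz(t,*T(*p),h)) for p in[(90,117),(80,184),(633,212),(620,277)]])
  print("  side",[J(onz(s,*S(*p),h)) for p in[(82,347),(154,364),(425,160)]])
# vertical edge heights: given jig x,y known points, solve z from side row
from scipy.optimize import brentq
def zat(x,y,v): return brentq(lambda z:proj(s,W(x,y,z))[1]-v,-.05,.3)
print("bar front-left top/bot",zat(-.018,.14,S(154,364)[1]),zat(-.018,.14,S(152,412)[1]))
print("bar rear-left",zat(.018,.14,S(82,347)[1]),zat(.018,.14,S(84,397)[1]))
print("proj", [np.round((np.array(proj(s,W(x,.14,z)))-[290,225]+.5)*6-.5) for x in(-.018,.018) for z in(.066,.092)])
print("scr tip z", zat(0,.12,S(134,233)[1]), zat(0,-.12,S(386,68)[1]))
g=t["color"][235:285,250:310]
E
```

```text
off top z.053 [-0.0412  0.0725  0.053 ]
off top z.053 [-0.0413 -0.0549  0.053 ]
off top z.053 [-0.0242 -0.057   0.053 ]
   [-0.0463  0.0715  0.053 ]
   [-0.0458 -0.0531  0.053 ]
0.088 [array([0.016 , 0.1393, 0.088 ]), array([-0.0182,  0.1379,  0.088 ]), array([ 0.0172, -0.139 ,  0.088 ]), array([-0.016 , -0.1382,  0.088 ])]
  side [array([0.0211, 0.1255, 0.088 ]), array([-0.0131,  0.1246,  0.088 ]), array([-0.0106, -0.1449,  0.088 ])]
0.092 [array([0.0158, 0.1386, 0.092 ]), array([-0.0182,  0.1372,  0.092 ]), array([ 0.0171, -0.1389,  0.092 ]), array([-0.0161, -0.1381,  0.092 ])]
  side [array([0.0166, 0.1329, 0.092 ]), array([-0.0173,  0.132 ,  0.092 ]), array([-0.0149, -0.1355,  0.092 ])]
0.096 [array([0.0157, 0.1379, 0.096 ]), array([-0.0183,  0.1366,  0.096 ]), array([ 0.017 , -0.1388,  0.096 ]), array([-0.0161, -0.138 ,  0.096 ])]
  side [array([0.0122, 0.1404, 0.096 ]), array([-0.0215,  0.1395,  0.096 ]), array([-0.0191, -0.1261,  0.096 ])]
bar front-left top/bot 0.09538847984688387 0.07370259195244999
bar rear-left 0.09447747746065305 0.07163775856607711
proj [array([145., 429.]), array([146., 372.]), array([ 70., 409.]), array([ 70., 352.])]
scr tip z 0.1422573397540944 0.1409796566869145
```

```bash
python3 - <<'E'
from h import *
delta([.5725,.2100,.188],ori(84));print(W(0,.12,0),W(0,-.12,0))
E
```

```text
t 8.95 tcp [0.4382 0.1267 0.2413] yang 79.1 zax [-0.007 -0.002 -1.   ] F [-0.18 -0.17 -0.74] T [-0.041 -0.004  0.011] g 45.1 q [ 0.28  0.17  2.04  0.    0.94 -1.1 ]
target [0.5725 0.21   0.188 ] shift units [ 5.37  3.33 -2.13]
turn units [ 0.01 -0.05  0.61]
[0.5730809  0.21041779 0.        ] [ 0.5275191  -0.02521779  0.        ]
```

Emit:
drive_tool:
  rows:
    - [[0.6, 0.4, 0.2, 0, 0, 0.1, 45], [0.95, 0.6, 0, 0, 0, 0.1, 45], [0.95, 0.6, 0, 0, 0, 0.1, 45], [0.95, 0.6, 0, 0, 0, 0.1, 45], [0.95, 0.6, 0, 0, 0, 0.1, 45], [0.95, 0.55, 0, 0, 0, 0.1, 45], [0, 0, 0, 0, 0, 0, 45]]

```text
time: 9.65
tcp_pos: [0.5746, 0.2118, 0.2456]
tool_rot: [-0.165, -3.132, 0.003]
wrist_force: [0.2, -0.3, -0.4]
grip_width: 0.525
```

```bash
python3 - <<'E'
from h import *
delta([.5729,.2103,.188],ori(84))
E
```

```text
t 9.65 tcp [0.5746 0.2118 0.2456] yang 84.0 zax [-0.006 -0.001 -1.   ] F [ 0.22 -0.26 -0.36] T [-0.008 -0.015  0.004] g 44.8 q [ 0.35  0.4   1.71  0.    1.04 -1.12]
target [0.5729 0.2103 0.188 ] shift units [-0.07 -0.06 -2.31]
turn units [ 0.01 -0.04  0.  ]
```

Emit:
drive_tool:
  rows:
    - [[-0.07, -0.06, -0.6, 0, -0.04, 0, 45], [0, 0, -0.8, 0, 0, 0, 45], [0, 0, -0.6, 0, 0, 0, 45], [0, 0, -0.31, 0, 0, 0, 45], [0, 0, 0, 0, 0, 0, 45]]
  force: 90

```text
time: 10.15
tcp_pos: [0.5698, 0.2087, 0.1878]
tool_rot: [-0.167, -3.134, 0.004]
wrist_force: [0.0, 0.7, 0.0]
grip_width: 0.528
```

```bash
python3 - <<'E'
from h import *
delta([.5729,.2103,.188],ori(84))
t=env.snapshot("side");crop(t,"pics/s8.png",280,205,400,305,5)
E
```

```text
t 10.15 tcp [0.5698 0.2087 0.1878] yang 83.9 zax [-0.003 -0.002 -1.   ] F [0.05 0.73 0.02] T [0.004 0.049 0.018] g 45.1 q [ 0.35  0.46  1.77 -0.    0.92 -1.11]
target [0.5729 0.2103 0.188 ] shift units [0.12 0.06 0.01]
turn units [ 0.02 -0.02  0.01]
```

View pics/s8.png

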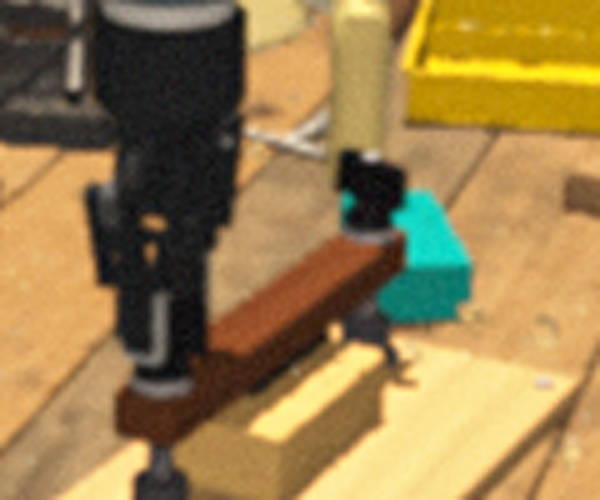

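Emit:
drive_tool:
  rows:
    - [[0.1, 0.06, 0, 0, 0, 0, 30], [0, 0, 0, 0, 0, 0, 10], [0, 0, 0, 0, 0, 0, 5], [0, 0, 0, 0, 0, 0, 5]]
  force: 90

```text
time: 10.6
tcp_pos: [0.5739, 0.2088, 0.1909]
tool_rot: [0.166, 3.136, -0.007]
wrist_force: [-0.5, -13.6, 9.4]
grip_width: 0.132
```

```bash
python3 - <<'E'
from h import *
delta([.5729,.2103,.188],ori(84))
E
```

```text
t 10.60 tcp [0.5739 0.2088 0.1909] yang 83.9 zax [ 0.001 -0.005 -1.   ] F [ -0.51 -13.65   9.35] T [-2.12   0.089 -0.271] g 11.3 q [ 0.35  0.46  1.76 -0.01  0.93 -1.11]
target [0.5729 0.2103 0.188 ] shift units [-0.04  0.06 -0.11]
turn units [0.03 0.01 0.01]
```

Emit:
drive_tool:
  rows:
    - [[0, -0.06, 0.1, 0, 0, 0, 5], [0, 0, 0, 0, 0, 0, 5]]

```text
time: 10.8
tcp_pos: [0.5736, 0.2082, 0.1912]
tool_rot: [0.167, 3.137, -0.004]
wrist_force: [5.7, -4.0, -12.0]
grip_width: 0.129
```

```bash
python3 - <<'E'
from h import *
st()
E
```

```text
t 10.80 tcp [0.5736 0.2082 0.1912] yang 83.9 zax [ 0.    -0.002 -1.   ] F [  5.74  -3.95 -11.97] T [-0.509 -0.965 -0.222] g 11.0 q [ 0.35  0.46  1.76 -0.    0.93 -1.12]
```

Emit:
drive_tool:
  rows:
    - [[-0.02, 0, -0.06, 0, 0, -0.5, 5], [0, 0, -0.011, 0, 0, -0.5, 5], [0, 0, -0.011, 0, 0, -0.5, 5], [0, 0, -0.011, 0, 0, -0.5, 5], [0, 0, -0.011, 0, 0, -0.5, 5]]

```text
time: 11.3
tcp_pos: [0.5736, 0.2079, 0.1897]
tool_rot: [0.711, 3.058, -0.005]
wrist_force: [4.3, -8.2, -3.6]
grip_width: 0.133
```

```bash
python3 - <<'E'
from h import *
st()
E
```

```text
t 11.30 tcp [0.5736 0.2079 0.1897] yang 63.8 zax [ 0.001 -0.003 -1.   ] F [ 4.32 -8.21 -3.6 ] T [-1.303 -0.727  0.214] g 11.4 q [ 0.35  0.46  1.76 -0.    0.93 -0.76]
```

Emit:
drive_tool:
  rows:
    - [[-0.01, -0.03, -0.011, 0, 0, -0.5, 5], [0, 0, -0.011, 0, 0, -0.5, 5], [0, 0, -0.011, 0, 0, -0.5, 5], [0, 0, -0.011, 0, 0, -0.5, 5], [0, 0, -0.011, 0, 0, -0.5, 5]]

```text
time: 11.8
tcp_pos: [0.5734, 0.2073, 0.1883]
tool_rot: [1.231, 2.888, -0.003]
wrist_force: [3.5, -7.0, -3.7]
grip_width: 0.127
```

```bash
python3 - <<'E'
from h import *
st()
E
```

```text
t 11.80 tcp [0.5734 0.2073 0.1883] yang 43.8 zax [ 0.001 -0.003 -1.   ] F [ 3.53 -7.04 -3.71] T [-1.154 -0.762  0.209] g 10.8 q [ 0.35  0.46  1.76 -0.    0.92 -0.42]
```

Emit:
drive_tool:
  rows:
    - [[0, 0, 0, 0, 0, 0, 40], [0, 0, 0, 0, 0, 0, 40], [0, 0, 0.5, 0, 0, 0.2, 40], [0, 0, 1, 0, 0, 0.3, 40], [-0.1, -0.5, 0.4, 0, 0, 0.3, 40], [-0.18, -0.94, 0, 0, 0, 0.3, 40], [-0.18, -0.94, 0, 0, 0, 0.3, 40], [-0.18, -0.94, 0, 0, 0, 0.3, 40], [-0.18, -0.94, 0, 0, 0, 0.3, 40], [-0.18, -0.94, 0, 0, 0, 0.1, 40], [-0.18, -0.94, 0, 0, 0, 0, 40], [-0.18, -0.94, 0, 0, 0, 0, 40]]

```text
time: 13.0
tcp_pos: [0.5386, 0.0308, 0.2367]
tool_rot: [0.79, 3.04, -0.001]
wrist_force: [-0.1, -0.5, -0.3]
grip_width: 0.469
```

Emit:
drive_tool:
  rows:
    - [[-0.18, -0.94, 0, 0, 0, 0, 40], [-0.18, -0.94, 0, 0, 0, 0, 40], [-0.12, -0.48, 0, 0, 0, 0, 40], [0, 0, 0, 0, 0, 0, 40]]

```text
time: 13.4
tcp_pos: [0.5264, -0.0285, 0.2362]
tool_rot: [0.795, 3.039, -0.002]
wrist_force: [0.7, -0.0, -1.4]
grip_width: 0.465
```

```bash
python3 - <<'E'
from h import *
delta([.5277,-.0262,.189],ori(60.6))
t=env.snapshot("top");crop(t,"pics/t9.png",215,220,355,320,5)
E
```

```text
t 13.40 tcp [ 0.5264 -0.0285  0.2362] yang 60.7 zax [-0.    -0.001 -1.   ] F [ 0.73 -0.01 -1.42] T [-0.008 -0.007  0.043] g 39.7 q [-0.06  0.28  1.91 -0.    0.95 -1.11]
target [ 0.5277 -0.0262  0.189 ] shift units [ 0.05  0.09 -1.89]
turn units [ 0.01 -0.   -0.01]
```

View pics/t9.png

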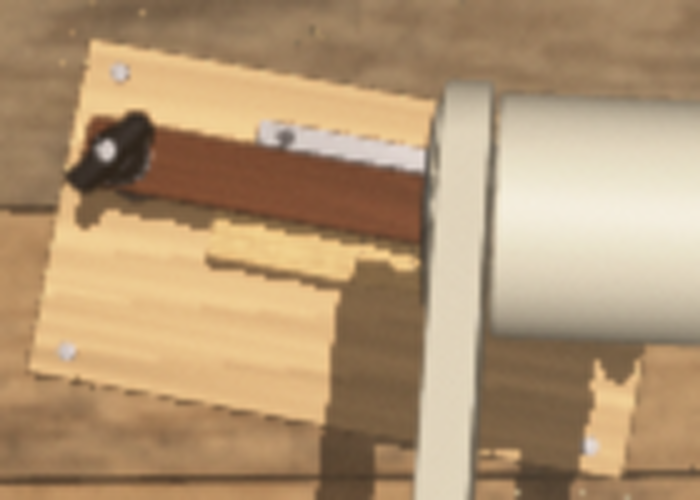

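Emit:
drive_tool:
  rows:
    - [[0.04, 0.08, -0.7, 0, 0, 0, 40], [0, 0, -0.8, 0, 0, 0, 40], [0, 0, -0.32, 0, 0, 0, 30], [0, 0, 0, 0, 0, 0, 10], [0, 0, 0, 0, 0, 0, 5], [0, 0, 0, 0, 0, 0, 5]]

```text
time: 14.05
tcp_pos: [0.5261, -0.0261, 0.1895]
tool_rot: [-0.792, -3.036, 0.006]
wrist_force: [-3.3, -6.6, -7.7]
grip_width: 0.129
```

```bash
python3 - <<'E'
from h import *
st()
E
```

```text
t 14.05 tcp [ 0.5261 -0.0261  0.1895] yang 60.8 zax [-0.005 -0.003 -1.   ] F [-3.29 -6.57 -7.65] T [-0.963  0.529 -0.196] g 11.1 q [-0.05  0.35  1.94 -0.    0.86 -1.11]
```

Emit:
drive_tool:
  rows:
    - [[-0.03, -0.03, -0.02, 0, 0, -0.5, 5], [0, 0, -0.011, 0, 0, -0.5, 5], [0, 0, -0.011, 0, 0, -0.5, 5], [0, 0, -0.011, 0, 0, -0.5, 5], [0, 0, -0.011, 0, 0, -0.5, 5], [0, 0, -0.011, 0, 0, -0.5, 5], [0, 0, -0.011, 0, 0, -0.5, 5]]

```text
time: 14.75
tcp_pos: [0.5265, -0.0259, 0.1877]
tool_rot: [-1.508, -2.754, 0.002]
wrist_force: [1.3, 0.5, -10.3]
grip_width: 0.133
```

```bash
python3 - <<'E'
from h import *
st()
E
```

```text
t 14.75 tcp [ 0.5265 -0.0259  0.1877] yang 32.6 zax [-0.002 -0.    -1.   ] F [  1.26   0.51 -10.29] T [ 0.245 -0.427  0.252] g 11.3 q [-0.05  0.35  1.94 -0.    0.85 -0.62]
```

Emit:
drive_tool:
  rows:
    - [[0, 0, -0.011, 0, 0, -0.5, 5], [0, 0, -0.011, 0, 0, -0.5, 5], [0, 0, -0.011, 0, 0, -0.5, 5]]

```text
time: 15.05
tcp_pos: [0.5266, -0.0257, 0.187]
tool_rot: [-1.787, -2.581, 0.002]
wrist_force: [1.2, 1.0, -10.0]
grip_width: 0.135
```

```bash
python3 - <<'E'
from h import *
st()
E
```

```text
t 15.05 tcp [ 0.5266 -0.0257  0.187 ] yang 20.6 zax [-0.002  0.    -1.   ] F [  1.24   1.04 -10.04] T [ 0.534 -0.21   0.254] g 11.5 q [-0.05  0.35  1.94  0.    0.85 -0.41]
```

Emit:
drive_tool:
  rows:
    - [[0, 0, 0, 0, 0, 0, 40], [0, 0, 0, 0, 0, 0, 40], [0, 0, 0.5, 0, 0, 0.2, 40], [0, 0, 1, 0, 0, 0.3, 40], [0.1, 0.5, 0.4, 0, 0, 0.4, 40], [0.18, 0.94, 0, 0, 0, 0.4, 40], [0.18, 0.94, 0, 0, 0, 0.4, 40], [0.18, 0.94, 0, 0, 0, 0.4, 40], [0.18, 0.94, 0, 0, 0, 0.4, 40], [0.18, 0.94, 0, 0, 0, 0.4, 40], [0.18, 0.94, 0, 0, 0, 0, 40], [0.18, 0.94, 0, 0, 0, 0, 40]]

```text
time: 16.25
tcp_pos: [0.5612, 0.1518, 0.236]
tool_rot: [1.225, 2.892, -0.0]
wrist_force: [0.4, 0.3, 0.1]
grip_width: 0.47
```

Emit:
drive_tool:
  rows:
    - [[0.18, 0.94, 0, 0, 0, 0, 40], [0.18, 0.94, 0, 0, 0, 0, 40], [0.12, 0.38, 0, 0, 0, 0, 40], [0, 0, 0, 0, 0, 0, 40]]

```text
time: 16.65
tcp_pos: [0.5732, 0.2081, 0.2353]
tool_rot: [1.225, 2.893, -0.001]
wrist_force: [0.6, -0.1, -0.7]
grip_width: 0.471
```

```bash
python3 - <<'E'
from h import *
delta([.5732,.2075,.188],ori(43.8))
E
```

```text
t 16.65 tcp [0.5732 0.2081 0.2353] yang 44.1 zax [-0. -0. -1.] F [ 0.57 -0.06 -0.71] T [0.004 0.057 0.024] g 40.3 q [ 0.35  0.4   1.73 -0.    1.01 -0.42]
target [0.5732 0.2075 0.188 ] shift units [ 0.   -0.02 -1.89]
turn units [ 0.   -0.   -0.04]
```

Emit:
drive_tool:
  rows:
    - [[0, -0.02, -0.7, 0, 0, 0, 40], [0, 0, -0.8, 0, 0, 0, 40], [0, 0, -0.37, 0, 0, 0, 30], [0, 0, 0, 0, 0, 0, 10], [0, 0, 0, 0, 0, 0, 5], [0, 0, 0, 0, 0, 0, 5], [0, 0, -0.011, 0, 0, -0.5, 5], [0, 0, -0.011, 0, 0, -0.5, 5], [0, 0, -0.011, 0, 0, -0.5, 5], [0, 0, -0.011, 0, 0, -0.5, 5]]

```text
time: 17.65
tcp_pos: [0.5727, 0.2065, 0.1864]
tool_rot: [-1.622, -2.689, 0.002]
wrist_force: [2.5, 2.0, -12.7]
grip_width: 0.13
```

```bash
python3 - <<'E'
from h import *
st()
E
```

```text
t 17.65 tcp [0.5727 0.2065 0.1864] yang 27.8 zax [-0.002 -0.001 -1.   ] F [  2.46   2.01 -12.65] T [ 0.281 -0.341  0.264] g 11.1 q [ 0.34  0.46  1.76 -0.    0.92 -0.14]
```

Emit:
drive_tool:
  rows:
    - [[0, 0, -0.011, 0, 0, -0.5, 5], [0, 0, -0.011, 0, 0, -0.5, 5], [0, 0, -0.011, 0, 0, -0.5, 5]]

```text
time: 17.95
tcp_pos: [0.5725, 0.2064, 0.1855]
tool_rot: [-1.894, -2.504, 0.003]
wrist_force: [2.1, 1.9, -11.7]
grip_width: 0.13
```

```bash
python3 - <<'E'
from h import *
st()
E
```

```text
t 17.95 tcp [0.5725 0.2064 0.1855] yang 15.8 zax [-0.002 -0.    -1.   ] F [  2.08   1.86 -11.69] T [ 0.298 -0.177  0.293] g 11.1 q [0.34 0.46 1.76 0.   0.92 0.07]
```

Emit:
drive_tool:
  rows:
    - [[0, 0, -0.011, 0, 0, -0.5, 5], [0, 0, -0.011, 0, 0, -0.5, 5], [0, 0, -0.011, 0, 0, -0.5, 5]]

```text
time: 18.25
tcp_pos: [0.5722, 0.2064, 0.1847]
tool_rot: [-2.145, -2.292, 0.003]
wrist_force: [0.5, 1.9, -11.4]
grip_width: 0.129
```

```bash
python3 - <<'E'
from h import *
st()
E
```

```text
t 18.25 tcp [0.5722 0.2064 0.1847] yang 3.8 zax [-0.003 -0.    -1.   ] F [  0.51   1.91 -11.37] T [ 0.336 -0.007  0.226] g 11.0 q [0.34 0.46 1.77 0.   0.92 0.28]
```

Emit:
drive_tool:
  rows:
    - [[0, 0, 0, 0, 0, 0, 40], [0, 0, 0, 0, 0, 0, 40], [0, 0, 0.5, 0, 0, 0.2, 40], [0, 0, 1, 0, 0, 0.3, 40], [-0.1, -0.5, 0.4, 0, 0, 0.4, 40], [-0.18, -0.94, 0, 0, 0, 0.4, 40], [-0.18, -0.94, 0, 0, 0, 0.4, 40], [-0.18, -0.94, 0, 0, 0, 0.4, 40], [-0.18, -0.94, 0, 0, 0, 0, 40], [-0.18, -0.94, 0, 0, 0, 0, 40], [-0.18, -0.94, 0, 0, 0, 0, 40], [-0.18, -0.94, 0, 0, 0, 0, 40]]

```text
time: 19.45
tcp_pos: [0.539, 0.0287, 0.2341]
tool_rot: [1.782, 2.587, 0.0]
wrist_force: [0.5, -0.0, 0.2]
grip_width: 0.468
```

Emit:
drive_tool:
  rows:
    - [[-0.18, -0.94, 0, 0, 0, 0, 40], [-0.18, -0.94, 0, 0, 0, 0, 40], [-0.12, -0.38, 0, 0, 0, 0, 40], [0, 0, 0, 0, 0, 0, 40]]

```text
time: 19.85
tcp_pos: [0.5268, -0.0276, 0.2334]
tool_rot: [-1.786, -2.584, 0.001]
wrist_force: [0.2, 0.2, -0.1]
grip_width: 0.468
```

```bash
python3 - <<'E'
from h import *
delta([.5265,-.0262,.186],ori(20.6))
t=env.snapshot("side");crop(t,"pics/s10.png",290,225,400,325,6)
E
```

```text
t 19.85 tcp [ 0.5268 -0.0276  0.2334] yang 20.7 zax [-0. -0. -1.] F [ 0.17  0.25 -0.05] T [-0.019  0.026  0.035] g 40.0 q [-0.06  0.29  1.91 -0.    0.95 -0.42]
target [ 0.5265 -0.0262  0.186 ] shift units [-0.01  0.06 -1.9 ]
turn units [ 0.   -0.   -0.01]
```

View pics/s10.png

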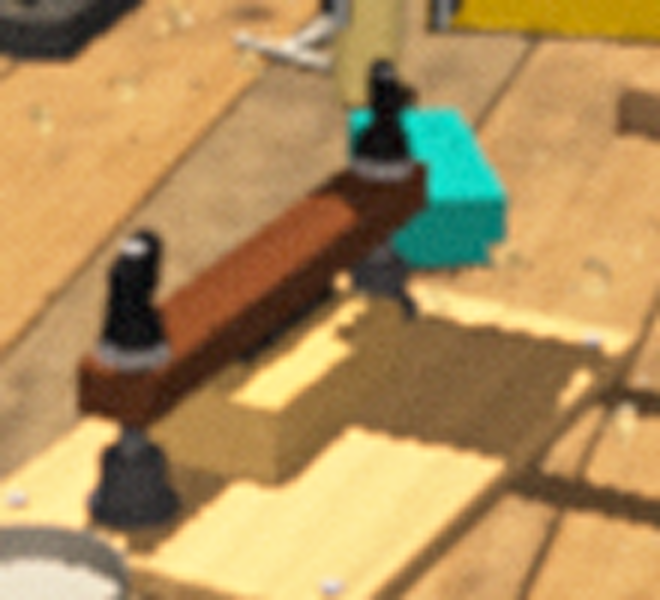

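Emit:
drive_tool:
  rows:
    - [[0, 0.06, -0.7, 0, 0, 0, 40], [0, 0, -0.8, 0, 0, 0, 40], [0, 0, -0.42, 0, 0, 0, 30], [0, 0, 0, 0, 0, 0, 10], [0, 0, 0, 0, 0, 0, 5], [0, 0, 0, 0, 0, 0, 5], [0, 0, -0.011, 0, 0, -0.5, 5], [0, 0, -0.011, 0, 0, -0.5, 5], [0, 0, -0.011, 0, 0, -0.5, 5], [0, 0, -0.011, 0, 0, -0.5, 5]]

```text
time: 20.9
tcp_pos: [0.527, -0.0248, 0.1835]
tool_rot: [-2.13, -2.308, -0.0]
wrist_force: [0.5, 3.3, -7.5]
grip_width: 0.136
```

```bash
python3 - <<'E'
from h import *
st()
E
```

```text
t 20.90 tcp [ 0.527  -0.0248  0.1835] yang 4.6 zax [-0.001  0.001 -1.   ] F [ 0.48  3.29 -7.54] T [ 0.546 -0.339  0.244] g 11.6 q [-0.05  0.36  1.94  0.    0.84 -0.13]
```

Emit:
drive_tool:
  rows:
    - [[0, 0, -0.011, 0, 0, -0.5, 5], [0, 0, -0.011, 0, 0, -0.5, 5], [0, 0, -0.011, 0, 0, -0.5, 5]]

```text
time: 21.2
tcp_pos: [0.5275, -0.0248, 0.1827]
tool_rot: [-2.36, -2.073, -0.002]
wrist_force: [4.0, 2.4, -8.2]
grip_width: 0.134
```

```bash
python3 - <<'E'
from h import *
st()
E
```

```text
t 21.20 tcp [ 0.5275 -0.0248  0.1827] yang -7.4 zax [ 0.001  0.001 -1.   ] F [ 3.99  2.41 -8.16] T [ 0.468 -0.676  0.304] g 11.5 q [-0.05  0.36  1.94  0.    0.84  0.08]
```

Emit:
drive_tool:
  rows:
    - [[0, 0, -0.011, 0, 0, -0.5, 5], [0, 0, -0.011, 0, 0, -0.5, 5], [0, 0, -0.011, 0, 0, -0.5, 5]]

```text
time: 21.5
tcp_pos: [0.528, -0.0249, 0.1819]
tool_rot: [2.564, 1.815, 0.003]
wrist_force: [5.6, 1.2, -11.7]
grip_width: 0.132
```

```bash
python3 - <<'E'
from h import *
st()
E
```

```text
t 21.50 tcp [ 0.528  -0.0249  0.1819] yang -19.4 zax [ 0.002  0.001 -1.   ] F [  5.61   1.23 -11.72] T [ 0.223 -1.031  0.282] g 11.3 q [-0.05  0.36  1.94  0.    0.84  0.29]
```

Emit:
drive_tool:
  rows:
    - [[0, 0, 0, 0, 0, 0, 40], [0, 0, 0, 0, 0, 0, 40], [0, 0, 0.5, 0, 0, 0.2, 40], [0, 0, 1, 0, 0, 0.3, 40], [0.1, 0.5, 0.4, 0, 0, 0.4, 40], [0.18, 0.94, 0, 0, 0, 0.4, 40], [0.18, 0.94, 0, 0, 0, 0.4, 40], [0.18, 0.94, 0, 0, 0, 0.4, 40], [0.18, 0.94, 0, 0, 0, 0.4, 40], [0.18, 0.94, 0, 0, 0, 0.4, 40], [0.18, 0.94, 0, 0, 0, 0, 40], [0.18, 0.94, 0, 0, 0, 0, 40]]

```text
time: 22.7
tcp_pos: [0.561, 0.1527, 0.2306]
tool_rot: [-2.141, -2.298, -0.0]
wrist_force: [0.1, 0.2, -0.1]
grip_width: 0.47
```

Emit:
drive_tool:
  rows:
    - [[0.18, 0.94, 0, 0, 0, 0, 40], [0.18, 0.94, 0, 0, 0, 0, 40], [0.06, 0.32, 0, 0, 0, 0, 40], [0, 0, 0, 0, 0, 0, 40]]

```text
time: 23.1
tcp_pos: [0.5714, 0.2075, 0.23]
tool_rot: [-2.14, -2.298, 0.0]
wrist_force: [-0.1, -0.3, -0.1]
grip_width: 0.466
```

```bash
python3 - <<'E'
from h import *
delta([.5725,.2067,.184],ori(3.8))
t=env.snapshot("side");crop(t,"pics/s11.png",310,245,400,325,8)
E
```

```text
t 23.10 tcp [0.5714 0.2075 0.23  ] yang 4.1 zax [-0.001  0.    -1.   ] F [-0.09 -0.3  -0.11] T [0.023 0.017 0.021] g 39.8 q [0.35 0.4  1.74 0.   1.   0.27]
target [0.5725 0.2067 0.184 ] shift units [ 0.04 -0.03 -1.84]
turn units [-0.   -0.   -0.03]
```

View pics/s11.png

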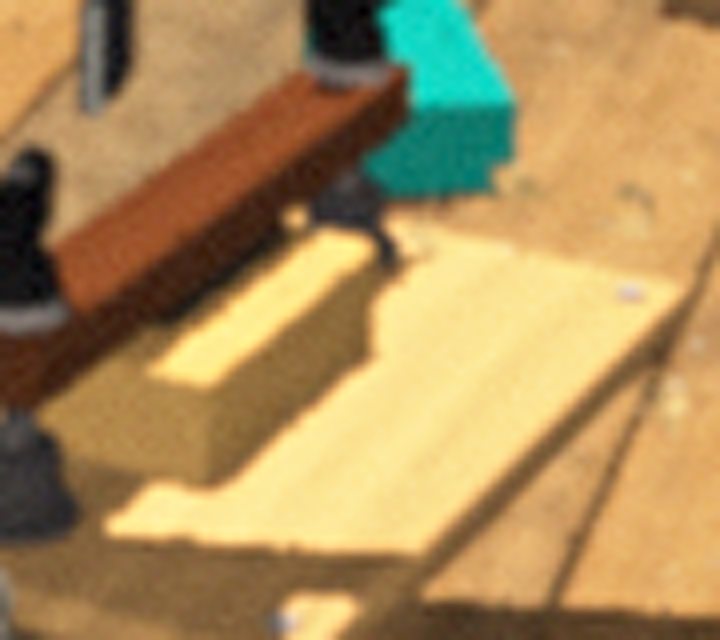

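Emit:
drive_tool:
  rows:
    - [[0.04, -0.03, -0.7, 0, 0, 0, 40], [0, 0, -0.8, 0, 0, 0, 40], [0, 0, -0.4, 0, 0, 0, 30], [0, 0, 0, 0, 0, 0, 10], [0, 0, 0, 0, 0, 0, 5], [0, 0, 0, 0, 0, 0, 5], [0, 0, -0.011, 0, 0, -0.5, 5], [0, 0, -0.011, 0, 0, -0.5, 5]]

```text
time: 23.95
tcp_pos: [0.5722, 0.2053, 0.1815]
tool_rot: [-2.301, -2.138, 0.002]
wrist_force: [-0.3, -3.4, -2.7]
grip_width: 0.135
```

```bash
python3 - <<'E'
from h import *
st()
E
```

```text
t 23.95 tcp [0.5722 0.2053 0.1815] yang -4.2 zax [-0.001 -0.001 -1.   ] F [-0.28 -3.43 -2.68] T [-0.56  -0.249  0.218] g 11.5 q [ 0.34  0.46  1.77 -0.    0.91  0.42]
```

Emit:
drive_tool:
  rows:
    - [[0, 0, -0.011, 0, 0, -0.5, 5]]

```text
time: 24.05
tcp_pos: [0.5721, 0.2053, 0.1812]
tool_rot: [-2.374, -2.056, 0.003]
wrist_force: [0.2, -3.5, -2.2]
grip_width: 0.136
```

```bash
python3 - <<'E'
from h import *
st()
E
```

```text
t 24.05 tcp [0.5721 0.2053 0.1812] yang -8.2 zax [-0.002 -0.    -1.   ] F [ 0.19 -3.47 -2.23] T [-0.595 -0.103  0.212] g 11.6 q [0.34 0.47 1.77 0.   0.91 0.49]
```

Emit:
drive_tool:
  rows:
    - [[0, 0, -0.011, 0, 0, -0.5, 5]]

```text
time: 24.15
tcp_pos: [0.5719, 0.2053, 0.1809]
tool_rot: [-2.444, -1.972, 0.003]
wrist_force: [-1.6, -3.6, -1.8]
grip_width: 0.134
```

```bash
python3 - <<'E'
from h import *
st()
E
```

```text
t 24.15 tcp [0.5719 0.2053 0.1809] yang -12.2 zax [-0.002 -0.    -1.   ] F [-1.56 -3.65 -1.84] T [-0.52  -0.077  0.235] g 11.5 q [0.34 0.47 1.77 0.   0.91 0.55]
```

Emit:
drive_tool:
  rows:
    - [[0, 0, -0.011, 0, 0, -0.5, 5]]

```text
time: 24.25
tcp_pos: [0.5718, 0.2053, 0.1806]
tool_rot: [-2.511, -1.886, 0.003]
wrist_force: [-1.9, -2.4, -0.7]
grip_width: 0.134
```

```bash
python3 - <<'E'
from h import *
st()
E
```

```text
t 24.25 tcp [0.5718 0.2053 0.1806] yang -16.2 zax [-0.002 -0.    -1.   ] F [-1.94 -2.43 -0.73] T [-0.487  0.081  0.217] g 11.4 q [0.34 0.47 1.77 0.   0.91 0.62]
```

Emit:
drive_tool:
  rows:
    - [[0, 0, -0.011, 0, 0, -0.5, 5], [0, 0, -0.011, 0, 0, -0.5, 5]]

```text
time: 24.45
tcp_pos: [0.5715, 0.2054, 0.1801]
tool_rot: [-2.637, -1.706, 0.004]
wrist_force: [-2.5, -2.8, 0.5]
grip_width: 0.136
```

```bash
python3 - <<'E'
from h import *
st()
E
```

```text
t 24.45 tcp [0.5715 0.2054 0.1801] yang -24.2 zax [-0.003 -0.    -1.   ] F [-2.5  -2.83  0.53] T [-0.404  0.279  0.244] g 11.6 q [0.34 0.47 1.77 0.   0.91 0.76]
```

Emit:
drive_tool:
  rows:
    - [[0, 0, -0.011, 0, 0, -0.5, 5], [0, 0, -0.011, 0, 0, -0.5, 5]]

```text
time: 24.65
tcp_pos: [0.5712, 0.2055, 0.1795]
tool_rot: [-2.749, -1.517, 0.004]
wrist_force: [-4.7, 0.1, 1.0]
grip_width: 0.135
```

```bash
python3 - <<'E'
from h import *
st()
E
```

```text
t 24.65 tcp [0.5712 0.2055 0.1795] yang -32.2 zax [-0.003  0.    -1.   ] F [-4.73  0.05  1.  ] T [-0.267  0.521  0.312] g 11.6 q [0.34 0.47 1.77 0.   0.91 0.9 ]
```

Emit:
drive_tool:
  rows:
    - [[0, 0, -0.011, 0, 0, -0.5, 5]]

```text
time: 24.75
tcp_pos: [0.5711, 0.2056, 0.1792]
tool_rot: [-2.8, -1.42, 0.005]
wrist_force: [-3.9, -0.7, -0.6]
grip_width: 0.135
```

```bash
python3 - <<'E'
from h import *
st()
E
```

```text
t 24.75 tcp [0.5711 0.2056 0.1792] yang -36.2 zax [-0.003  0.    -1.   ] F [-3.9  -0.73 -0.59] T [-0.196  0.574  0.328] g 11.5 q [0.34 0.47 1.77 0.   0.91 0.97]
```

Emit:
drive_tool:
  rows:
    - [[0, 0, 0, 0, 0, 0, 40], [0, 0, 0, 0, 0, 0, 40], [0, 0, 0.5, 0, 0, 0.2, 40], [0, 0, 1, 0, 0, 0.3, 40], [-0.1, -0.5, 0.5, 0, 0, 0.4, 40], [-0.18, -0.94, 0, 0, 0, 0.4, 40], [-0.18, -0.94, 0, 0, 0, 0.4, 40], [-0.18, -0.94, 0, 0, 0, 0.4, 40], [-0.18, -0.94, 0, 0, 0, 0, 40], [-0.18, -0.94, 0, 0, 0, 0, 40], [-0.18, -0.94, 0, 0, 0, 0, 40], [-0.18, -0.94, 0, 0, 0, 0, 40]]

```text
time: 25.95
tcp_pos: [0.5385, 0.028, 0.2302]
tool_rot: [-2.559, -1.821, -0.001]
wrist_force: [-0.1, 0.3, 0.2]
grip_width: 0.469
```

Emit:
drive_tool:
  rows:
    - [[-0.18, -0.94, 0, 0, 0, 0, 40], [-0.18, -0.94, 0, 0, 0, 0, 40], [-0.1, -0.36, 0, 0, 0, 0, 40], [0, 0, 0, 0, 0, 0, 40]]

```text
time: 26.35
tcp_pos: [0.5268, -0.0278, 0.2297]
tool_rot: [-2.562, -1.817, -0.0]
wrist_force: [0.1, -0.2, 0.3]
grip_width: 0.468
```

```bash
python3 - <<'E'
from h import *
delta([.5272,-.0255,.1815],ori(-19.4))
t=env.snapshot("side");crop(t,"pics/s12.png",310,245,400,325,8)
E
```

```text
t 26.35 tcp [ 0.5268 -0.0278  0.2297] yang -19.3 zax [-0.     0.001 -1.   ] F [ 0.14 -0.24  0.35] T [ 0.097 -0.051 -0.066] g 40.0 q [-0.06  0.29  1.91  0.    0.94  0.28]
target [ 0.5272 -0.0255  0.1815] shift units [ 0.01  0.09 -1.93]
turn units [-0.01 -0.   -0.01]
```

View pics/s12.png

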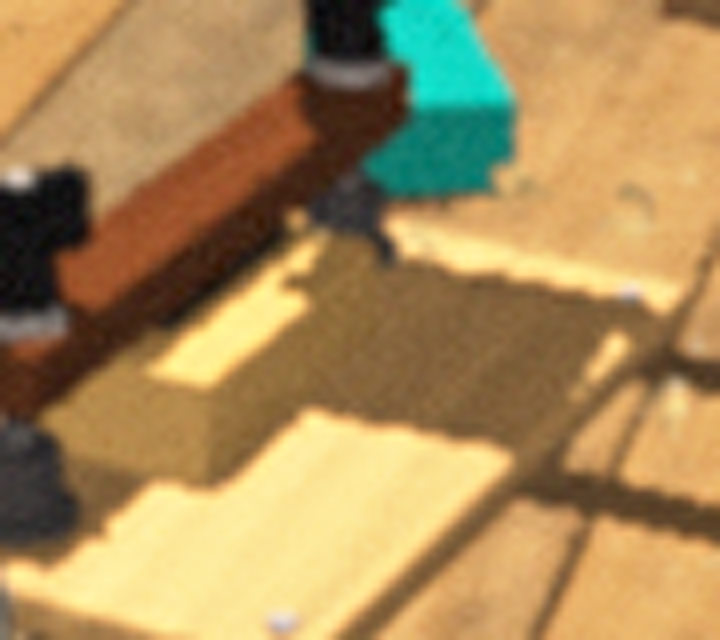

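Emit:
drive_tool:
  rows:
    - [[0.02, 0.08, -0.7, 0, 0, 0, 40], [0, 0, -0.8, 0, 0, 0, 40], [0, 0, -0.45, 0, 0, 0, 30], [0, 0, 0, 0, 0, 0, 10], [0, 0, 0, 0, 0, 0, 5], [0, 0, 0, 0, 0, 0, 5], [0, 0, -0.011, 0, 0, -0.5, 5], [0, 0, -0.011, 0, 0, -0.5, 5]]

```text
time: 27.2
tcp_pos: [0.5285, -0.0248, 0.1808]
tool_rot: [2.684, 1.633, 0.002]
wrist_force: [2.7, -1.3, 2.2]
grip_width: 0.132
```

```bash
python3 - <<'E'
from h import *
st()
E
```

```text
t 27.20 tcp [ 0.5285 -0.0248  0.1808] yang -27.4 zax [ 0.001  0.    -1.   ] F [ 2.72 -1.26  2.19] T [-0.282 -0.55   0.247] g 11.3 q [-0.05  0.36  1.94  0.    0.84  0.43]
```

Emit:
drive_tool:
  rows:
    - [[0, 0, -0.011, 0, 0, -0.5, 5]]

```text
time: 27.3
tcp_pos: [0.5286, -0.0249, 0.1806]
tool_rot: [2.739, 1.538, 0.003]
wrist_force: [2.3, -2.4, 0.8]
grip_width: 0.135
```

```bash
python3 - <<'E'
from h import *
st()
E
```

```text
t 27.30 tcp [ 0.5286 -0.0249  0.1806] yang -31.4 zax [ 0.002  0.    -1.   ] F [ 2.28 -2.41  0.8 ] T [-0.332 -0.48   0.314] g 11.5 q [-0.05  0.36  1.94  0.    0.83  0.5 ]
```

Emit:
drive_tool:
  rows:
    - [[0, 0, -0.011, 0, 0, -0.5, 5]]

```text
time: 27.4
tcp_pos: [0.5288, -0.025, 0.1803]
tool_rot: [2.79, 1.442, 0.003]
wrist_force: [4.0, -3.9, 0.2]
grip_width: 0.13
```

```bash
python3 - <<'E'
from h import *
st()
E
```

```text
t 27.40 tcp [ 0.5288 -0.025   0.1803] yang -35.4 zax [ 0.002  0.    -1.   ] F [ 4.02 -3.9   0.21] T [-0.513 -0.596  0.341] g 11.1 q [-0.05  0.36  1.94  0.    0.83  0.57]
```

Emit:
drive_tool:
  rows:
    - [[0, 0, -0.011, 0, 0, -0.5, 5]]

```text
time: 27.5
tcp_pos: [0.5289, -0.0251, 0.18]
tool_rot: [2.839, 1.343, 0.004]
wrist_force: [3.7, -3.9, -0.3]
grip_width: 0.133
```

```bash
python3 - <<'E'
from h import *
st()
E
```

```text
t 27.50 tcp [ 0.5289 -0.0251  0.18  ] yang -39.4 zax [ 0.003  0.    -1.   ] F [ 3.74 -3.92 -0.3 ] T [-0.613 -0.698  0.355] g 11.3 q [-0.05  0.36  1.94  0.    0.83  0.64]
```

Emit:
drive_tool:
  rows:
    - [[-0.03, 0.03, -0.008, 0, 0, -0.3, 5]]

```text
time: 27.6
tcp_pos: [0.5288, -0.0249, 0.1799]
tool_rot: [2.864, 1.284, 0.006]
wrist_force: [7.3, -11.4, -4.5]
grip_width: 0.133
```

```bash
python3 -c "
from h import *
st()"
```

```text
t 27.60 tcp [ 0.5288 -0.0249  0.1799] yang -41.7 zax [ 0.004 -0.001 -1.   ] F [  7.25 -11.44  -4.47] T [-1.833 -1.3    0.343] g 11.4 q [-0.05  0.36  1.94 -0.    0.83  0.68]
```

Emit:
drive_tool:
  rows:
    - [[-0.03, 0.03, -0.008, 0, 0, -0.3, 5]]

```text
time: 27.7
tcp_pos: [0.5286, -0.0247, 0.1798]
tool_rot: [2.888, 1.225, 0.007]
wrist_force: [11.0, -15.0, -6.8]
grip_width: 0.129
```

```bash
python3 -c "
from h import *
st()"
```

```text
t 27.70 tcp [ 0.5286 -0.0247  0.1798] yang -44.0 zax [ 0.006 -0.002 -1.   ] F [ 11.05 -15.03  -6.79] T [-2.631 -1.764  0.414] g 11.1 q [-0.05  0.36  1.95 -0.    0.83  0.72]
```

Emit:
drive_tool:
  rows:
    - [[0, 0, -0.008, 0, 0, -0.3, 5]]

```text
time: 27.8
tcp_pos: [0.5287, -0.0248, 0.1796]
tool_rot: [2.913, 1.165, 0.008]
wrist_force: [8.6, -13.8, -6.8]
grip_width: 0.131
```

```bash
python3 -c "
from h import *
st()"
```

```text
t 27.80 tcp [ 0.5287 -0.0248  0.1796] yang -46.4 zax [ 0.006 -0.002 -1.   ] F [  8.61 -13.8   -6.75] T [-2.257 -1.541  0.348] g 11.2 q [-0.05  0.36  1.95 -0.    0.83  0.76]
```

Emit:
drive_tool:
  rows:
    - [[0, 0, -0.008, 0, 0, -0.3, 5]]

```text
time: 27.9
tcp_pos: [0.5288, -0.025, 0.1795]
tool_rot: [2.937, 1.103, 0.008]
wrist_force: [8.6, -12.9, -4.8]
grip_width: 0.136
```

```bash
python3 -c "
from h import *
st()"
```

```text
t 27.90 tcp [ 0.5288 -0.025   0.1795] yang -48.8 zax [ 0.006 -0.002 -1.   ] F [  8.63 -12.94  -4.83] T [-2.28  -1.495  0.381] g 11.6 q [-0.05  0.36  1.95 -0.    0.83  0.8 ]
```

Emit:
drive_tool:
  rows:
    - [[0, 0, -0.008, 0, 0, -0.3, 5]]

```text
time: 28.0
tcp_pos: [0.5289, -0.025, 0.1793]
tool_rot: [2.959, 1.041, 0.008]
wrist_force: [9.5, -14.5, -5.2]
grip_width: 0.136
```

```bash
python3 -c "
from h import *
st()"
```

```text
t 28.00 tcp [ 0.5289 -0.025   0.1793] yang -51.2 zax [ 0.006 -0.002 -1.   ] F [  9.51 -14.48  -5.18] T [-2.402 -1.616  0.35 ] g 11.6 q [-0.05  0.36  1.95 -0.    0.83  0.85]
```

Emit:
drive_tool:
  rows:
    - [[0.06, -0.08, -0.008, 0, 0, -0.25, 5], [0.02, -0.03, -0.008, 0, 0, -0.15, 5]]

```text
time: 28.2
tcp_pos: [0.5296, -0.026, 0.1789]
tool_rot: [-2.992, -0.957, -0.005]
wrist_force: [1.8, 3.0, 8.2]
grip_width: 0.136
```

```bash
python3 -c "
from h import *
st()"
```

```text
t 28.20 tcp [ 0.5296 -0.026   0.1789] yang -54.5 zax [ 0.003  0.001 -1.   ] F [1.75 3.02 8.24] T [ 0.514 -0.437  0.26 ] g 11.6 q [-0.05  0.37  1.94  0.    0.83  0.9 ]
```

Emit:
drive_tool:
  rows:
    - [[0, 0, 0, 0, 0, -0.15, 5]]

```text
time: 28.3
tcp_pos: [0.5295, -0.026, 0.1788]
tool_rot: [-3.001, -0.927, -0.006]
wrist_force: [4.6, -1.2, 3.7]
grip_width: 0.132
```

```bash
python3 -c "
from h import *
st()"
```

```text
t 28.30 tcp [ 0.5295 -0.026   0.1788] yang -55.7 zax [ 0.003  0.001 -1.   ] F [ 4.55 -1.22  3.69] T [-0.061 -0.761  0.342] g 11.3 q [-0.05  0.37  1.94  0.    0.83  0.92]
```

Emit:
drive_tool:
  rows:
    - [[0, 0, -0.005, 0, 0, -0.22, 5]]

```text
time: 28.4
tcp_pos: [0.5295, -0.026, 0.1787]
tool_rot: [-3.015, -0.881, -0.006]
wrist_force: [4.8, -1.6, 4.5]
grip_width: 0.133
```

```bash
python3 -c "
from h import *
st()"
```

```text
t 28.40 tcp [ 0.5295 -0.026   0.1787] yang -57.4 zax [ 0.004  0.001 -1.   ] F [ 4.8  -1.58  4.55] T [-0.171 -0.774  0.401] g 11.4 q [-0.05  0.37  1.94  0.    0.83  0.95]
```

Emit:
drive_tool:
  rows:
    - [[0, 0, -0.005, 0, 0, -0.2, 5]]

```text
time: 28.5
tcp_pos: [0.5295, -0.0261, 0.1786]
tool_rot: [3.028, 0.838, 0.006]
wrist_force: [4.7, -1.1, 7.4]
grip_width: 0.131
```

```bash
python3 -c "
from h import *
st()"
```

```text
t 28.50 tcp [ 0.5295 -0.0261  0.1786] yang -59.1 zax [ 0.004  0.001 -1.   ] F [ 4.75 -1.06  7.43] T [-0.251 -0.848  0.354] g 11.2 q [-0.05  0.37  1.94  0.    0.83  0.98]
```

Emit:
drive_tool:
  rows:
    - [[0, 0, 0, 0, 0, 0, 40], [0, 0, 0, 0, 0, 0, 40], [0, 0, 0.5, 0, 0, 0.2, 40], [0, 0, 1, 0, 0, 0.3, 40], [0.1, 0.5, 0.5, 0, 0, 0.4, 40], [0.18, 0.94, 0, 0, 0, 0.4, 40], [0.18, 0.94, 0, 0, 0, 0.4, 40], [0.18, 0.94, 0, 0, 0, 0.4, 40], [0.18, 0.94, 0, 0, 0, 0.4, 40], [0.18, 0.94, 0, 0, 0, 0.36, 40], [0.18, 0.94, 0, 0, 0, 0, 40], [0.18, 0.94, 0, 0, 0, 0, 40]]

```text
time: 29.7
tcp_pos: [0.5614, 0.1517, 0.2278]
tool_rot: [-2.798, -1.424, 0.002]
wrist_force: [-0.7, -0.4, -0.3]
grip_width: 0.467
```

Emit:
drive_tool:
  rows:
    - [[0.18, 0.94, 0, 0, 0, 0, 40], [0.18, 0.94, 0, 0, 0, 0, 40], [0.06, 0.28, 0, 0, 0, 0, 40], [0, 0, 0, 0, 0, 0, 40]]

```text
time: 30.1
tcp_pos: [0.572, 0.2054, 0.2275]
tool_rot: [-2.798, -1.425, 0.001]
wrist_force: [0.4, 0.7, -0.5]
grip_width: 0.47
```

```bash
python3 - <<'E'
from h import *
delta([.5715,.2062,.179],ori(-36.2))
t=env.snapshot("side");crop(t,"pics/s13.png",290,225,400,325,7)
t=env.snapshot("top");crop(t,"pics/t13.png",215,220,355,320,5)
E
```

```text
t 30.10 tcp [0.572  0.2054 0.2275] yang -36.0 zax [-0.001  0.001 -1.   ] F [ 0.44  0.72 -0.54] T [ 0.007  0.011 -0.034] g 40.1 q [0.34 0.41 1.74 0.   1.   0.97]
target [0.5715 0.2062 0.179 ] shift units [-0.02  0.03 -1.94]
turn units [-0.01 -0.01 -0.02]
```

View pics/s13.png

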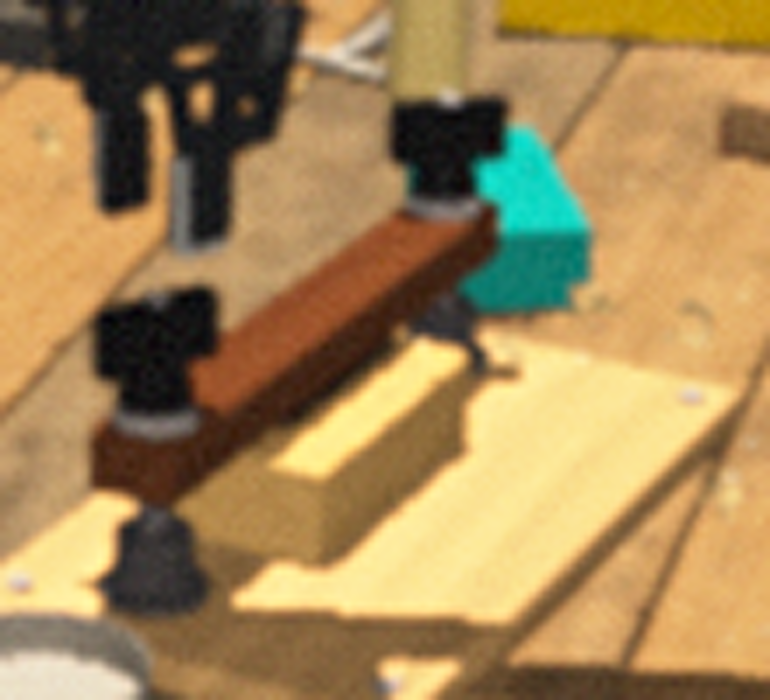

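View pics/t13.png

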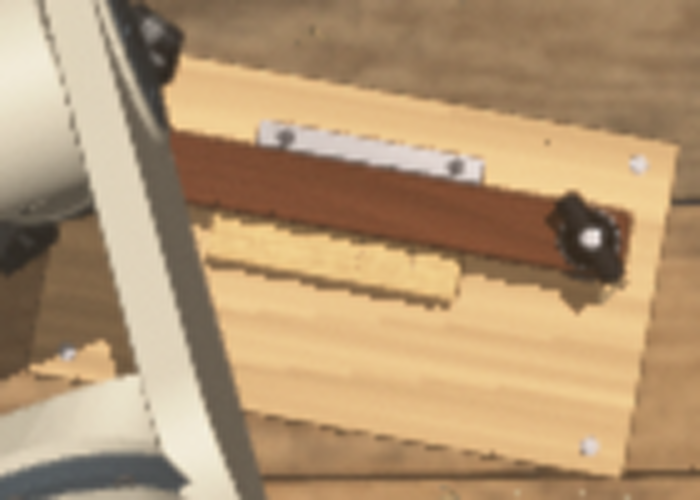

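Emit:
drive_tool:
  rows:
    - [[-0.02, 0.02, -0.7, 0, 0, 0, 40], [0, 0, -0.8, 0, 0, 0, 40], [0, 0, -0.44, 0, 0, 0, 30], [0, 0, 0, 0, 0, 0, 10], [0, 0, 0, 0, 0, 0, 5], [0, 0, 0, 0, 0, 0, 5], [0, 0, 0, 0, 0, -0.25, 5]]

```text
time: 30.9
tcp_pos: [0.5702, 0.2046, 0.1786]
tool_rot: [-2.824, -1.372, 0.006]
wrist_force: [-5.3, -0.2, -5.0]
grip_width: 0.13
```

```bash
python3 -c "
from h import *
st()"
```

```text
t 30.90 tcp [0.5702 0.2046 0.1786] yang -38.2 zax [-0.004  0.    -1.   ] F [-5.35 -0.17 -5.04] T [0.25  0.871 0.342] g 11.1 q [0.34 0.47 1.77 0.   0.91 1.01]
```

Emit:
drive_tool:
  rows:
    - [[0, 0, -0.005, 0, 0, -0.2, 5]]

```text
time: 31.0
tcp_pos: [0.5702, 0.2047, 0.1784]
tool_rot: [-2.843, -1.331, 0.006]
wrist_force: [-6.7, 1.1, -4.3]
grip_width: 0.133
```

```bash
python3 -c "
from h import *
st()"
```

```text
t 31.00 tcp [0.5702 0.2047 0.1784] yang -39.8 zax [-0.005  0.    -1.   ] F [-6.68  1.12 -4.26] T [0.33  0.946 0.386] g 11.4 q [0.34 0.47 1.77 0.   0.91 1.03]
```

Emit:
drive_tool:
  rows:
    - [[0, 0, -0.005, 0, 0, -0.2, 5]]

```text
time: 31.1
tcp_pos: [0.5701, 0.2047, 0.1783]
tool_rot: [-2.861, -1.292, 0.006]
wrist_force: [-6.7, 0.1, -2.8]
grip_width: 0.137
```

```bash
python3 -c "
from h import *
st()"
```

```text
t 31.10 tcp [0.5701 0.2047 0.1783] yang -41.4 zax [-0.005  0.    -1.   ] F [-6.75  0.09 -2.83] T [0.357 1.035 0.416] g 11.7 q [0.34 0.47 1.77 0.   0.91 1.06]
```

Emit:
drive_tool:
  rows:
    - [[0.03, 0, 0.007, 0, 0, 0.35, 5], [0, 0, 0.007, 0, 0, 0.35, 5]]

```text
time: 31.3
tcp_pos: [0.5705, 0.2046, 0.1787]
tool_rot: [-2.793, -1.433, 0.008]
wrist_force: [-7.6, -0.8, -1.9]
grip_width: 0.127
```

```bash
python3 -c "
from h import *
st()"
```

```text
t 31.30 tcp [0.5705 0.2046 0.1787] yang -35.7 zax [-0.006  0.    -1.   ] F [-7.6  -0.82 -1.88] T [ 0.005  1.188 -0.067] g 10.9 q [0.34 0.47 1.77 0.   0.91 0.96]
```

Emit:
drive_tool:
  rows:
    - [[0, 0, 0.005, 0, 0, 0.2, 5]]

```text
time: 31.4
tcp_pos: [0.5706, 0.2045, 0.1788]
tool_rot: [-2.773, -1.472, 0.008]
wrist_force: [-6.9, -0.4, -1.7]
grip_width: 0.132
```

```bash
python3 -c "
from h import *
st()"
```

```text
t 31.40 tcp [0.5706 0.2045 0.1788] yang -34.1 zax [-0.006 -0.    -1.   ] F [-6.89 -0.45 -1.69] T [-0.003  1.064 -0.088] g 11.2 q [0.34 0.47 1.77 0.   0.91 0.93]
```

Emit:
drive_tool:
  rows:
    - [[0.03, 0, 0.005, 0, 0, 0.2, 5]]

```text
time: 31.5
tcp_pos: [0.5709, 0.2045, 0.1789]
tool_rot: [-2.752, -1.509, 0.009]
wrist_force: [-10.5, -0.3, 0.9]
grip_width: 0.133
```

```bash
python3 -c "
from h import *
st()"
```

```text
t 31.50 tcp [0.5709 0.2045 0.1789] yang -32.5 zax [-0.007 -0.    -1.   ] F [-10.47  -0.31   0.93] T [ 0.034  1.779 -0.08 ] g 11.4 q [0.34 0.47 1.77 0.   0.91 0.91]
```

Emit:
drive_tool:
  rows:
    - [[0.03, 0, 0.005, 0, 0, 0.2, 5]]

```text
time: 31.6
tcp_pos: [0.5712, 0.2044, 0.179]
tool_rot: [-2.73, -1.547, 0.011]
wrist_force: [-12.7, -0.1, 2.2]
grip_width: 0.135
```

```bash
python3 -c "
from h import *
st()"
```

```text
t 31.60 tcp [0.5712 0.2044 0.179 ] yang -30.9 zax [-0.008 -0.    -1.   ] F [-12.65  -0.08   2.22] T [ 0.054  2.105 -0.128] g 11.5 q [0.34 0.47 1.77 0.   0.91 0.88]
```

Emit:
drive_tool:
  rows:
    - [[0, 0, 0, 0, 0, 0, 40], [0, 0, 0, 0, 0, 0, 40], [0, 0, 0.5, 0, 0, 0, 40], [0, 0, 1, 0, 0, 0, 40], [0, 0, 1, 0, 0, 0, 40], [0, 0, 1, 0, 0, 0, 40], [-0.8, 0, 0.5, 0, 0, 0, 40], [-1, 0, 0, 0, 0, 0, 40], [-1, 0, 0, 0, 0, 0, 40], [-1, 0, 0, 0, 0, 0, 40], [-1, 0, 0, 0, 0, 0, 40], [0, 0, 0, 0, 0, 0, 40]]

```text
time: 32.8
tcp_pos: [0.4517, 0.2049, 0.2802]
tool_rot: [-2.732, -1.548, 0.001]
wrist_force: [0.2, -0.1, -0.3]
grip_width: 0.47
```

```bash
python3 - <<'E'
from h import *
st()
t=env.snapshot("side");crop(t,"pics/s14.png",290,225,400,325,7)
t=env.snapshot("top");crop(t,"pics/t14.png",215,220,355,320,5)
E
```

```text
t 32.80 tcp [0.4517 0.2049 0.2802] yang -30.9 zax [-0.001  0.001 -1.   ] F [ 0.17 -0.09 -0.29] T [0.015 0.018 0.003] g 40.1 q [0.42 0.18 1.93 0.   1.04 0.96]
```

View pics/s14.png

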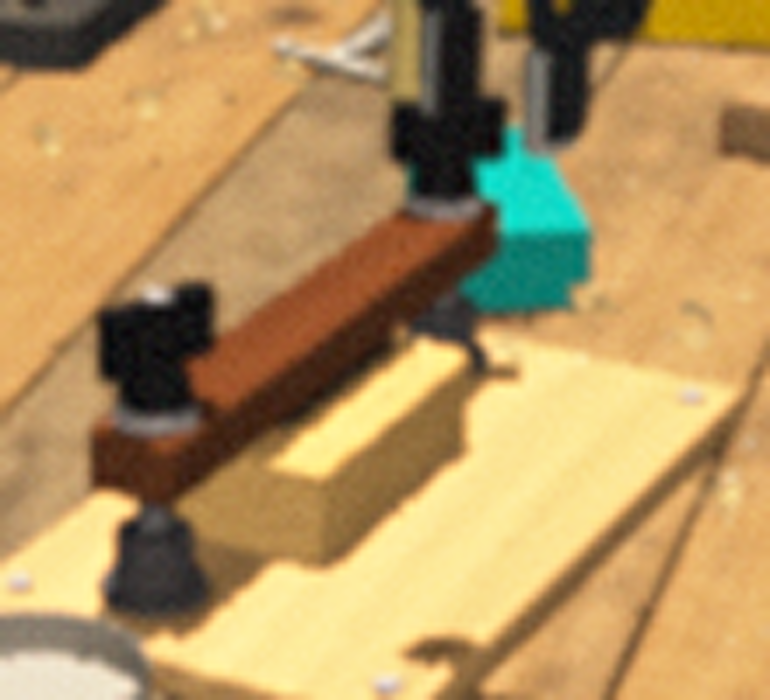

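View pics/t14.png

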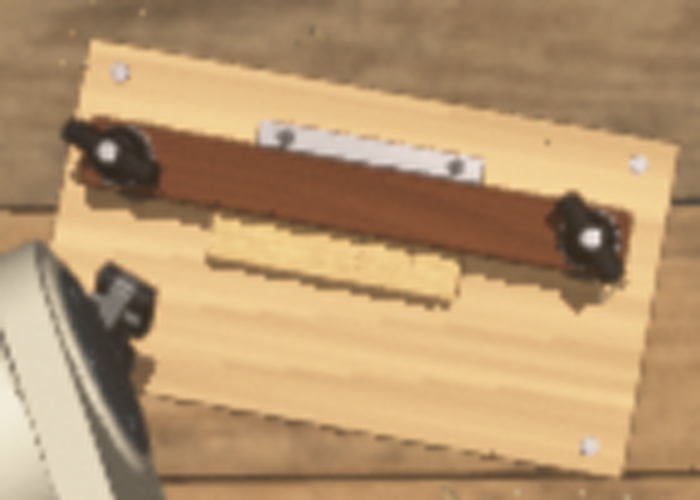

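```bash
python3 -c "
from plant import env
print(env.close_job())"
```

```text
the job is handed in; nothing more can be done
None
```

The offcut is pushed home against the fence and clamped at an estimated 60–70 N. The job is handed in at about 33 s, with the gripper clear of everything.

- **Pushing:** I pushed the offcut back with two spread fingertips until the wrist force rose to about 15 N at the fence. The top view then put its front edge parallel to the fence within about 0.1 mm, at about x = -41 to -46 mm in the jig's frame (-43 mm expected). The last picture shows it unmoved.
- **Clamping:** I turned the knobs alternately, in steps of up to 40°, which kept one end at most about 3 mm ahead of the other. The left knob ended about 115° clockwise and the right about 120°. By those angles the bar is level within about 0.4 mm over its 240 mm. That comes from the knob angles only, because the cameras cannot resolve it.
- **Force:** The knobs took about 0.25 N m free. Near the end the right took about 0.38 N m when tightened (about 64 N), but the left took about 0.40 N m, which suggested nearer 80 N. I therefore eased the left knob back about 10°. It then took about -0.11 to -0.13 N m to loosen, which gives 60–70 N if the screw load helps when loosening. The torque readings scatter by about 0.03 N m, so the total is uncertain by roughly 10–15 N.

During the approach joint 4 came to -1.29 rad against its -1.3 limit. I backed off by tilting the tool less, and no reading showed it past its range. The arm stayed clear of the things standing around, and those visible in the last pictures looked unmoved.

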